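# Demould the larger seal from a clamshell mould

### The arm

A 6-joint arm with a two-finger parallel gripper is mounted at the origin on a cart in front of the work surface, level with it; the furniture and walls round the work are solid. World frame = base frame: x ahead of the robot, y to its left, z up, the work surface at z = 0. Lengths are in m, angles in rad, forces in N, time in s.
With the tool pointing down it reaches from about 0.25 to 0.775 m from the base axis. Payload 4 kg.
Tool frame: the origin (TCP) lies on the centre line of the jaws, within the pads' length; the fingertips stand 19 mm ahead of it and the grasp point (between the pads) is the TCP; z points along the fingers, y is the line along which they close (so a half turn about z gives the same grasp; the last joint's range is limited). The gripper opens to 85 mm and grips with 20 to 120 N. Pads are 22 mm wide; open, the fingers measure 114 mm over their backs; the gripper's body (76 mm by 85 mm) begins 54 mm behind the grasp point. The pads swing forward as they close: fully open they stand 13 mm farther back than shut.
Start: joints at [-1.44, 0.087, 1.371, -0, 1.684, -0.103], TCP at [0.127, -0.535, 0.25] pointing down, gripper open.
Joint ranges: [-3.1, 3.1], [-0.76, 2.03], [0.27, 2.55], [-1.08, 4.22], [0.17, 2.65], [-2.57, 2.57]. Speed limits (rad/s): [2.79, 2.79, 3.14, 3.14, 3.14, 3.14].

### API

Orientations are given as a 3x3 rotation matrix whose columns are the frame's x, y, z axes.
In Python, from cell import manip gives the robot as it stands.
- The arm moves only by the tool arm_command, never from a script. Its argument "rows" is a list of rows, each a list of 2 entries, a list of its own where there are three numbers: the shift along the tool's x, y, z scaled (see below), then the turn, a rotation vector about the tool's x, y, z scaled (see below). A call has 1 to 5 rows; each row is the pose to reach, as a shift and turn from the pose commanded when the call began, along the tool's axes at that moment; what a row does not reach only later rows make up. The controller multiplies each number of a shift by 0.2 m and each number of a turn by pi/4 rad. A row lasts 1/10 s, in which the tool goes at most 50 mm and 8.59 degrees, less where a joint would pass 70% of its speed; a pose out of reach is approached as far as the arm can. A call with a number of a shift or a turn outside -1 to 1 is refused whole. A call with a gripper value outside its range is refused whole. "jaw" is the opening, from -1 (shut) to 1 (fully open), set as the call begins (left out, the last holds). The fingers move at their own pace and stop on an object; the grip force is fixed at half the most. Time passes only in rows, so rows that repeat a pose let the fingers close. It gives the time, the measured TCP pose, the force, the opening and the grip force at its end, in the units of the state.
- manip.read_state(): the state, without advancing time (a new reading comes with each control period).
- manip.grab_frame(name): name is "side" or "top" or "wrist"; returns a dict with "img" (480x640x3 uint8, red, green, blue), "fx", "fy", "cx", "cy" (pixels), "rvec" (rotation vector, rad) and "tvec" (3), from world to camera coordinates, as OpenCV has them; the wrist camera has in their place "mount" (4x4, takes a point from camera to tool coordinates, whose origin is the TCP and whose axes are the flange's). Camera axes: x right, y down, z forward; pixel columns grow to the right and rows downward; lengths in m; the calibration is good to about 2 mm. A picture is of the moment at which its call begins: read the wrist's pose just before it. There is no depth.
- manip.hand_in(): hands the job in; it is judged then, once.
The state is a dict: "t": time; "joint_positions": joint angles; "joint_velocities": joint speeds; "joint_efforts": joint torques, N m; "eef_pos": TCP position; "eef_rot": TCP orientation; "ft_force": force on the tool from outside, world axes, zero at the start; "torque": the same for the moment, N m; "grip_width": opening from 0.0 (shut) to 1.0 (fully open); "finger_force": force on a finger pad.
Only numpy, scipy, OpenCV 4.12 (cv2) and the standard library are available. Lean on these libraries where they do the work, as an engineer would, in place of code of your own. Each camera call takes 0.05 s, during which the arm holds its last target. There are 200 camera calls.

### The job

Take the steel weight off the shut mould and stand it upright on the bare worktop, then swing the mould's lid up by its knob past vertical so that it stays open by itself. Lift out the larger of the two rubber seal rings and lay it flat in the empty steel tray, leaving the smaller ring on its pin, the lid open, and everything else on the bench undisturbed.

Things in the scene. Friction and masses are not known exactly. Their poses are not given: they have to be found in the camera images.
- mould: clamshell mould, fixed to the worktop: aluminium base block 130 (x) x 180 (y) mm, its flat top face 30 mm above the worktop, with a lid of the same outline hinged along its far edge. Origin: centre of the underside, on the worktop. Its x axis runs from the knob side to the hinge side, y along the hinge, z up
- pin_a (a point): middle of the foot of a steel core pin 24 mm across, 8 mm high, standing on the base's top face at x = -5, y = +39 mm of the mould, 30 mm above the worktop. One seal ring sits over it
- pin_b (a point): the same for the other, equal pin, at x = -5, y = -39 mm of the mould; the other seal ring sits over it
- lid (a joint): angle of the mould's lid: 0 shut, 1.57 upright, 2.0 at its stop, leaning back. Hollow aluminium lid, when shut 31 to 59 mm above the worktop (flat top at 59), hiding the seals. Free hinge, slight friction, no latch (0.25 kg, about 1.5 N to lift at the knob): let go below about 1.3 it falls shut, above about 1.65 it falls back to the stop and stays there
- lid_knob (a point): centre of the lid's knob, a black ball of 24 mm on an 8 mm rod, its centre 30 mm out from the middle of the lid's near edge; 44 mm above the worktop when shut. Can be pinched from above, fingers on its two sides along the mould's y; it turns between them as the lid swings. From the hinge axis it lies 160 mm towards the mould's -x and 14 mm up when shut
- lid_hinge (a point): middle of the hinge axis, at x = +66 mm, z = 30 mm in the mould's frame; the axis runs along the mould's y. The knob rises from the near side over this axis as the lid opens
- seal_large: the larger seal ring, dark rubber (rigid here), outside diameter 48 mm, bore 26.4 mm, 14 mm high, about 30 g. Origin: centre of its underside. At the start it lies flat on the mould's base around one of the two core pins (either one), under the lid; it is free to lift straight up
- seal_small: the smaller seal ring, same rubber, outside diameter 35 mm, bore 26.4 mm, 14 mm high; around the other core pin. Origin: centre of its underside
- weight: steel weight standing on the shut lid: a round body 46 mm across and 34 mm high, a thin neck, and a gripping head 30 mm across from 49 to 62 mm above its underside; 64 mm high in all, 0.3 to 0.5 kg. Origin: centre of its underside, z up
- tray: empty shallow steel tray, fixed to the worktop, 140 (x) x 120 (y) mm, walls 3 mm thick with a beaded rim 24 mm above the worktop; inner floor 10 mm above the worktop, 134 x 114 mm. Origin: centre of the underside, on the worktop
- slide_box: bystander, loose: flat black box 133 (x) x 89 (y) x 26 mm, origin centre of underside
- vial_tall: bystander, loose: capped white vial standing, 21 mm across, 60 mm high, origin centre of underside
- vial_short: bystander, loose: capped white vial standing, 21 mm across, 52 mm high, origin centre of underside
- marker: bystander, loose: black marker pen lying along its y axis, 138 mm long, 16 mm thick, origin under its centre
- carton: bystander, loose: dark blue carton standing, 55 x 62 x 143 mm high, origin centre of underside
- petri: bystander, loose: round dish 93 mm across, 15 mm high, origin centre of underside (more equipment, not listed and fixed, stands along the back and far sides, more than 0.73 m ahead of the robot or beyond its reach)
There are look-alikes about, which are no part of the job. Of the things shaped like the weight, the steel one is meant.

How it is judged:
By the outcome, as a careful person would: the job done as asked, in the order asked, and still so for the second after the job is handed in, with the robot touching nothing.
It also fails if it takes over 58 s, if anything falls off the work surface, if the arm or the gripper's body presses on something with over 40 N, if the wrist force passes 120 N, or if a joint passes its speed limit or range.

## Working session

There is one attempt and no reset: what is moved stays moved. The work goes in short steps, Python scripts to look and compute and a tool call to move; the robot and the scene stay as the last step left them, time stands still between calls to the robot, and variables do not carry over. Pictures are saved under pics/ and viewed, at most 10 in all, crops included, and the job is handed in when it is done.

Besides the shell and the picture viewer there is one more tool, called after "Emit:" in YAML: its name, and indented under it one key for each argument. arm_command: Moves the arm, as the interface text tells. Shifts and turns lie within -1 to 1; 1 stands for 0.2 m of shift or pi/4 rad of turn. Its arguments: {"type":"object","properties":{"rows":{"type":"array","items":{"type":"array"}},"jaw":{"type":"number"}},"required":["rows"]}

```bash
ls; mkdir -p pics; python3 - <<'E'
from cell import manip
import cv2,numpy as np
for n in("side","top"):
    f=manip.grab_frame(n);cv2.imwrite(f"pics/{n}0.png",f["img"][...,::-1])
    R=cv2.Rodrigues(np.array(f["rvec"]))[0];print(n,f["fx"],f["cx"],f["cy"],-R.T@np.array(f["tvec"]),R[2])
s=manip.read_state();print(s["t"],s["eef_pos"],s["eef_rot"],s["grip_width"])
f=manip.grab_frame("wrist");print(f["mount"],f["fx"])
E
```

```text
pics
side 582.5485397777481 321.6572190176681 240.7179036858031 [-0.13074815  0.96601593  0.78963357] [ 0.49690454 -0.69833896 -0.5151782 ]
top 479.9474642451551 321.9150369757069 243.576770182844 [0.30278895 0.00347617 1.42909958] [ 0.17241847  0.00601896 -0.9850054 ]
0.1 [ 0.12736596 -0.53462058  0.24922922] [[ 9.72794328e-01  2.31670264e-01 -2.91230018e-04]
 [ 2.31670370e-01 -9.72792218e-01  2.03471927e-03]
 [ 1.88077655e-04 -2.04683273e-03 -9.99997888e-01]] 1.0045554405774222
[[-3.68068406e-04 -9.65617000e-01 -2.59968601e-01  6.40850928e-02]
 [ 9.99999869e-01 -4.47677978e-04  2.47018707e-04  2.17170609e-04]
 [-3.54907681e-04 -2.59968476e-01  9.65617039e-01 -1.23596817e-01]
 [ 0.00000000e+00  0.00000000e+00  0.00000000e+00  1.00000000e+00]] 389.73881173615257
```

View pics/top0.png

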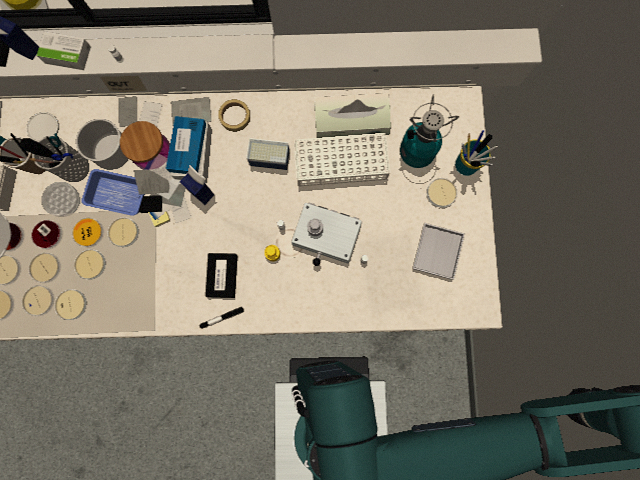

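View pics/side0.png

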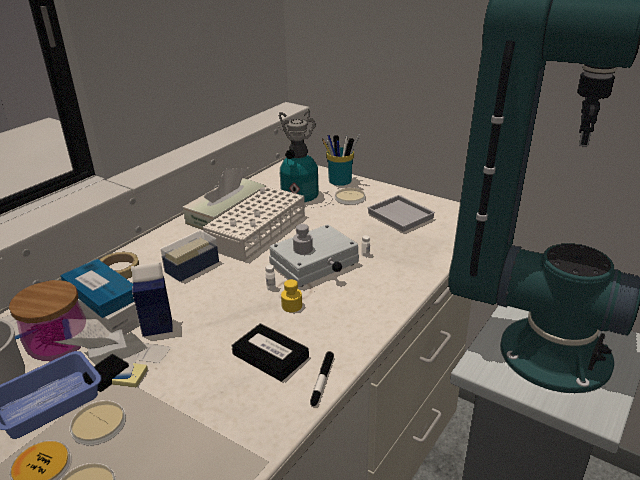

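The views show the following:
- **Top:** mould at about (328,233), grey weight on its lid at (316,227), knob at (316,261), tray at (438,251), vials at (281,226) and (364,260).
- **Weight candidates:** grey steel one, top (316,227) / side (303,238). Yellow one on the bench, top (272,254) / side (291,296). I choose the grey one on the lid.

I'll check that choice in a close crop and measure.

```bash
cat > h.py <<'E'
import cv2,numpy as np
from cell import manip
class Cam:
    def __init__(s,n):
        st=manip.read_state();f=manip.grab_frame(n);s.img=f["img"]
        s.K=np.array([[f["fx"],0,f["cx"]],[0,f["fy"],f["cy"]],[0,0,1]])
        if n=="wrist":
            M=np.array(f["mount"]);E=np.array(st["eef_rot"]);C=E@M[:3,:3]
            s.R=C.T;s.o=E@M[:3,3]+np.array(st["eef_pos"])
        else:
            s.R=cv2.Rodrigues(np.array(f["rvec"]))[0];s.o=-s.R.T@np.array(f["tvec"])
    def ray(s,p): d=s.R.T@np.linalg.solve(s.K,[p[0],p[1],1]);return d/np.linalg.norm(d)
    def at(s,p,z): d=s.ray(p);return s.o+d*(z-s.o[2])/d[2]
    def px(s,X): q=s.K@(s.R@(np.array(X)-s.o));return q[:2]/q[2]
def tri(cs,ps):
    A=np.zeros((3,3));b=np.zeros(3)
    for c,p in zip(cs,ps):
        d=c.ray(p);P=np.eye(3)-np.outer(d,d);A+=P;b+=P@c.o
    X=np.linalg.solve(A,b);return X,[np.round(c.px(X)-p,1) for c,p in zip(cs,ps)]
E
python3 - <<'E'
from h import *
t=Cam("top");s=Cam("side")
a=cv2.resize(t.img[190:290,255:385],None,fx=4.5,fy=4.5,interpolation=2)[:450]
b=cv2.resize(s.img[215:315,250:380],None,fx=4.5,fy=4.5,interpolation=2)
# crop of 65% scale each, side by side
c=np.hstack([a,b]);c=cv2.resize(c,(800,int(800*c.shape[0]/c.shape[1])))
cv2.imwrite("pics/crop.png",c[...,::-1]);print(c.shape)
# tray quad in top
hsv=cv2.cvtColor(t.img,cv2.COLOR_RGB2HSV)
for (x,y) in[(438,251),(340,245),(430,270),(316,227),(400,250)]:print((x,y),hsv[y,x])
E
```

```text
(307, 800, 3)
(438, 251) [ 12  26 175]
(340, 245) [ 30  20 206]
(430, 270) [ 17  29 174]
(316, 227) [ 12  25 181]
(400, 250) [ 18  50 215]
```

View pics/crop.png

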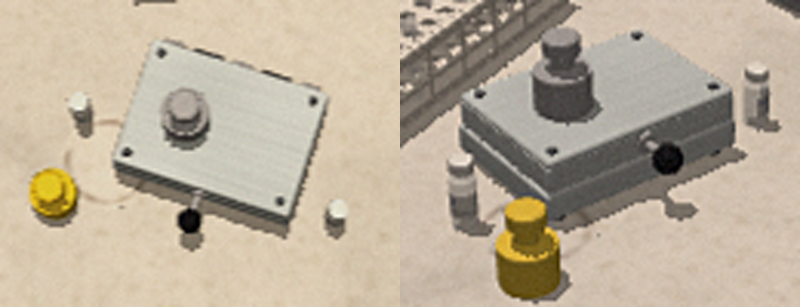

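The steel weight is the grey one on the lid. It is clearly distinct from the yellow one, which stands on the bench.

```bash
python3 - <<'E'
from h import *
np.set_printoptions(precision=4,suppress=True)
t=Cam("top");s=Cam("side")
T=lambda x,y:np.array([255+x/3.077-.3,190+y/3.077-.3]);S=lambda x,y:np.array([250+(x-400)/3.077-.3,215+y/3.077-.3])
pts={"farL":((160,53),(480,94)),"farR":((313,100),(637,36)),"nearL":((125,152),(552,151)),"nearR":((280,201),(713,87)),"knob":((189,221),(668,158)),"head":((185,104),(561,38)),"vialL":((79,100),(461,162)),"vialR":((337,208),(757,73)),"yellow":((51,188),(527,207))}
P={}
for k,(a,b) in pts.items():
    P[k],e=tri([t,s],[T(*a),S(*b)]);print(k,P[k],e)
c=sum(P[k] for k in("farL","farR","nearL","nearR"))/4
y=P["farL"]-P["farR"]+P["nearL"]-P["nearR"];x=P["farL"]-P["nearL"]+P["farR"]-P["nearR"]
print("mould",c,np.arctan2(-y[0],y[1]),np.arctan2(x[1],x[0]),np.linalg.norm(x)/2,np.linalg.norm(y)/2)
def seg(cam,seed,tol,name):
    im=cv2.GaussianBlur(cam.img,(3,3),0);m=np.zeros((482,642),np.uint8)
    cv2.floodFill(im.copy(),m,seed,255,(tol,)*3,(tol,)*3,4|cv2.FLOODFILL_MASK_ONLY|cv2.FLOODFILL_FIXED_RANGE|(255<<8))
    cs=cv2.findContours(m[1:-1,1:-1],0,2)[0];k=max(cs,key=cv2.contourArea);r=cv2.minAreaRect(k);print(name,cv2.contourArea(k),r);return r
r=seg(t,(438,251),18,"tray top")
for z in(.01,.024):
    q=np.array([t.at(p,z) for p in cv2.boxPoints(r)]);print(z,q.mean(0),np.linalg.norm(q-np.roll(q,1,0),axis=1),(q-np.roll(q,1,0))[:2])
r2=seg(s,(400,212),18,"tray side");print(tri([t,s],[r[0],r2[0]]))
E
```

```text
farL [0.6534 0.0542 0.0598] [array([-0.1, -0.2]), array([0.2, 0. ])]
farR [ 0.6037 -0.0903  0.0584] [array([-0. , -0.1]), array([0.1, 0. ])]
nearL [0.5578 0.0888 0.0599] [array([-0. , -0.1]), array([0.1, 0. ])]
nearR [ 0.5078 -0.0558  0.0584] [array([-0.1, -0.1]), array([0.2, 0. ])]
knob [0.493  0.0303 0.0446] [array([-0.1, -0.2]), array([0.2, 0. ])]
head [0.59   0.0301 0.1184] [array([-0.1, -0.1]), array([0.2, 0. ])]
vialL [0.61   0.1322 0.0553] [array([-0., -0.]), array([0., 0.])]
vialR [ 0.5009 -0.1103  0.0463] [array([0.1, 0.1]), array([-0.1, -0. ])]
yellow [0.5258 0.1592 0.0627] [array([-0.3, -0.4]), array([0.6, 0.1])]
mould [ 0.5807 -0.0008  0.0591] -0.33194606866213017 -0.34593696234344884 0.10178889086095244 0.15290587177819948
tray top 1570.5 ((436.70587158203125, 249.6764678955078), (40.01837921142578, 47.05191421508789), 14.03624439239502)
0.01 [ 0.5245 -0.3303  0.01  ] [0.1173 0.144  0.1192 0.1434] [[ 0.0317  0.1129  0.    ]
 [ 0.1377 -0.0421  0.    ]]
0.024 [ 0.5224 -0.327   0.024 ] [0.1162 0.1425 0.118  0.142 ] [[ 0.0314  0.1118  0.    ]
 [ 0.1363 -0.0417  0.    ]]
tray side 624.5 ((400.4000244140625, 212.7000274658203), (47.85185241699219, 20.57182502746582), 26.56505012512207)
(array([ 0.5217, -0.3303,  0.0134]), [array([0.3, 0.6]), array([-0.7, -0.1])])
```

Measurements agree with the description:
- **Mould:** centre (0.581,-0.001), yaw about -0.335. Lid top at 0.059.
- **Knob:** 0.045 high, as it should be.
- **Weight:** top at about 0.12.
- **Tray:** centre (0.523,-0.329).

I'm starting the move and aligning the tool with the mould.

Emit:
arm_command:
  rows:
    - [[0.33,-0.25,0],[0,0,0.2]]
    - [[0.66,-0.5,0],[0,0,0.4]]
    - [[1,-0.76,0],[0,0,0.6]]
    - [[1,-0.76,0],[0,0,0.72]]
    - [[1,-0.76,0],[0,0,0.72]]
  jaw: 1

```text
t: 0.85
eef_pos: [0.2819, -0.3464, 0.2505]
eef_rot: [[0.944, -0.329, 0.001], [-0.329, -0.944, -0.001], [0.001, 0.0, -1.0]]
ft_force: [0.9, -1.0, 1.2]
grip_width: 1.0
finger_force: 0.0
```

Emit:
arm_command:
  rows:
    - [[0.41,-1,0],[0,0,0]]
    - [[0.41,-1,0],[0,0,0]]
    - [[0.41,-1,0],[0,0,0]]
    - [[0.41,-1,0],[0,0,0]]
    - [[0.41,-1,0],[0,0,0]]

```text
t: 1.35
eef_pos: [0.4259, -0.1818, 0.2504]
eef_rot: [[0.947, -0.321, 0.001], [-0.321, -0.947, 0.001], [0.001, -0.002, -1.0]]
ft_force: [0.1, -0.1, 0.3]
grip_width: 0.999
finger_force: 0.0
```

Emit:
arm_command:
  rows:
    - [[0.41,-1,0],[0,0,0]]
    - [[0.41,-1,0],[0,0,0]]
    - [[0.41,-1,0],[0,0,0]]
    - [[0.41,-1,0],[0,0,0]]
    - [[0.41,-1,0],[0,0,0]]

```text
t: 1.85
eef_pos: [0.5683, -0.0192, 0.2496]
eef_rot: [[0.947, -0.321, 0.0], [-0.321, -0.947, 0.002], [-0.0, -0.001, -1.0]]
ft_force: [-0.0, -0.3, -0.3]
grip_width: 0.999
finger_force: 0.0
```

```bash
cat >> h.py <<'E'
def go(X):
    s=manip.read_state();return np.round(np.array(s["eef_rot"]).T@(np.array(X)-s["eef_pos"])/.2,3)
E
python3 - <<'E'
from h import *
print(go([.59,.03,.25]),np.round(manip.read_state()["joint_positions"],2))
w=Cam("wrist");cv2.imwrite("pics/w1.png",w.img[...,::-1])
print(w.px([.59,.03,.121]),w.px([.59,.03,.059]))
E
```

```text
[ 0.023 -0.268 -0.002] [-0.13  0.13  1.33  0.    1.69  1.76]
[237.46321143 231.02989005] [252.92500837 213.53818217]
```

View pics/w1.png

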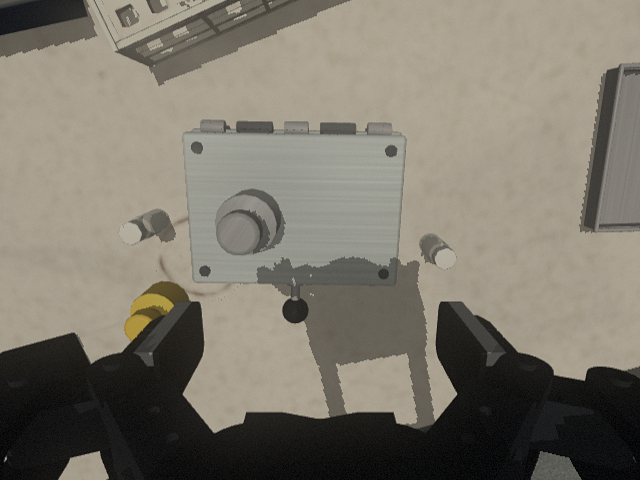

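The wrist view shows the steel head at (238,232), against a prediction of (237.5,231), so the position is confirmed. The yellow weight is at (150,310) and the vials at (132,232) and (444,258). I'll move above the head and descend.

Emit:
arm_command:
  rows:
    - [[0.023,-0.268,0],[0,0,0]]
    - [[0.023,-0.268,0.2],[0,0,0]]
    - [[0.023,-0.268,0.4],[0,0,0]]
    - [[0.023,-0.268,0.56],[0,0,0]]
    - [[0.023,-0.268,0.56],[0,0,0]]

```text
t: 2.4
eef_pos: [0.5841, 0.0255, 0.1321]
eef_rot: [[0.945, -0.326, -0.013], [-0.326, -0.945, -0.0], [-0.012, 0.004, -1.0]]
ft_force: [-0.5, 1.0, -0.4]
grip_width: 1.001
finger_force: 0.0
```

```bash
python3 - <<'E'
from h import *
print(go([.59,.03,.117]))
E
```

```text
[ 0.021 -0.031  0.075]
```

Emit:
arm_command:
  rows:
    - [[0,0,0.05],[0,0,0]]
    - [[0,0,0.1],[0,0,0]]
    - [[0,0,0.1],[0,0,0]]

```text
t: 2.7
eef_pos: [0.5882, 0.0258, 0.1185]
eef_rot: [[0.945, -0.326, 0.0], [-0.326, -0.945, -0.0], [0.0, 0.0, -1.0]]
ft_force: [0.3, 0.8, -0.1]
grip_width: 1.002
finger_force: 0.0
```

```bash
python3 - <<'E'
from h import *
print(go([.59,.03,.117]))
E
```

```text
[ 0.001 -0.023  0.007]
```

Emit:
arm_command:
  rows:
    - [[0,-0.023,0],[0,0,0]]
    - [[0,-0.023,0],[0,0,0]]

```text
t: 2.9
eef_pos: [0.5906, 0.0309, 0.1196]
eef_rot: [[0.946, -0.325, 0.002], [-0.325, -0.946, 0.0], [0.002, -0.001, -1.0]]
ft_force: [0.6, 0.7, 0.1]
grip_width: 1.0
finger_force: 0.0
```

Emit:
arm_command:
  rows:
    - [[0,0,0],[0,0,0]]
    - [[0,0,0],[0,0,0]]
    - [[0,0,0],[0,0,0]]
    - [[0,0,0],[0,0,0]]
    - [[0,0,0],[0,0,0]]
  jaw: -1

```text
t: 3.4
eef_pos: [0.5899, 0.0307, 0.1187]
eef_rot: [[0.946, -0.326, 0.001], [-0.326, -0.946, 0.0], [0.0, -0.0, -1.0]]
ft_force: [1.1, 1.8, 1.5]
grip_width: 0.325
finger_force: 58.9
```

Emit:
arm_command:
  rows:
    - [[0,0,-0.06],[0,0,0]]
    - [[0,0,-0.2],[0,0,0]]
    - [[0,0,-0.4],[0,0,0]]
    - [[0,0,-0.4],[0,0,0]]
    - [[0,0,-0.4],[0,0,0]]

```text
t: 3.9
eef_pos: [0.59, 0.0304, 0.199]
eef_rot: [[0.945, -0.326, 0.001], [-0.326, -0.945, -0.0], [0.002, -0.0, -1.0]]
ft_force: [-0.1, -0.9, -5.5]
grip_width: 0.321
finger_force: 59.7
```

```bash
python3 - <<'E'
from h import *
print(go([.41,-.17,.197]),manip.read_state()["ft_force"])
t=Cam("top");p=t.px([.41,-.17,0]).astype(int);print(p,t.img[p[1]-14:p[1]+15:7,p[0]-14:p[0]+15:7].std((0,1)),t.at((330,328),0))
E
```

```text
[-0.524  1.24   0.009] [-0.05863681 -0.9400262  -5.45138154]
[384 289] [2.51396102 2.77128129 3.63890093] [ 0.30110411 -0.00553707  0.        ]
```

The weight is lifted, with a 5.5 N load, and the target spot is bare. I'm carrying it over.

Emit:
arm_command:
  rows:
    - [[-0.1,0.24,0],[0,0,0]]
    - [[-0.2,0.48,0],[0,0,0]]
    - [[-0.3,0.7,0],[0,0,0]]
    - [[-0.36,0.86,0],[0,0,0]]
    - [[-0.42,1,0],[0,0,0]]

```text
t: 4.45
eef_pos: [0.4422, -0.1321, 0.1953]
eef_rot: [[0.945, -0.327, -0.006], [-0.327, -0.945, 0.002], [-0.006, 0.0, -1.0]]
ft_force: [0.2, -0.1, -3.8]
grip_width: 0.325
finger_force: 60.3
```

Emit:
arm_command:
  rows:
    - [[-0.1,0.24,0],[0,0,0]]
    - [[-0.1,0.24,0.1],[0,0,0]]
    - [[-0.1,0.24,0.3],[0,0,0]]
    - [[-0.1,0.24,0.5],[0,0,0]]
    - [[-0.1,0.24,0.6],[0,0,0]]

```text
t: 4.95
eef_pos: [0.4061, -0.168, 0.0718]
eef_rot: [[0.945, -0.326, -0.011], [-0.326, -0.945, 0.006], [-0.012, -0.002, -1.0]]
ft_force: [-0.6, 0.9, -5.5]
grip_width: 0.324
finger_force: 60.7
```

Emit:
arm_command:
  rows:
    - [[0,0,0.03],[0,0,0]]
    - [[0,0,0.03],[0,0,0]]

```text
t: 5.15
eef_pos: [0.409, -0.1692, 0.07]
eef_rot: [[0.945, -0.326, -0.005], [-0.326, -0.946, 0.003], [-0.005, -0.001, -1.0]]
ft_force: [1.1, -0.4, -3.2]
grip_width: 0.322
finger_force: 60.7
```

Emit:
arm_command:
  rows:
    - [[0,0,0.02],[0,0,0]]
    - [[0,0,0.035],[0,0,0]]
    - [[0,0,0.045],[0,0,0]]
    - [[0,0,0.045],[0,0,0]]

```text
t: 5.55
eef_pos: [0.4109, -0.1702, 0.0637]
eef_rot: [[0.946, -0.326, 0.001], [-0.326, -0.946, -0.0], [0.001, 0.0, -1.0]]
ft_force: [0.4, -0.3, -3.8]
grip_width: 0.32
finger_force: 60.7
```

Emit:
arm_command:
  rows:
    - [[0,0,0.008],[0,0,0]]
    - [[0,0,0.015],[0,0,0]]
    - [[0,0,0.018],[0,0,0]]
    - [[0,0,0.018],[0,0,0]]

```text
t: 5.95
eef_pos: [0.4107, -0.1701, 0.0598]
eef_rot: [[0.945, -0.326, 0.0], [-0.326, -0.945, -0.0], [0.0, 0.0, -1.0]]
ft_force: [-0.8, 0.7, -3.3]
grip_width: 0.32
finger_force: 60.7
```

Emit:
arm_command:
  rows:
    - [[0,0,0.004],[0,0,0]]
    - [[0,0,0.006],[0,0,0]]
    - [[0,0,0.006],[0,0,0]]

```text
t: 6.25
eef_pos: [0.4111, -0.1702, 0.0597]
eef_rot: [[0.946, -0.326, 0.001], [-0.326, -0.946, -0.0], [0.001, 0.0, -1.0]]
ft_force: [-1.6, 2.3, 5.5]
grip_width: 0.32
finger_force: 61.6
```

Contact: the vertical force has reversed. I'm releasing and rising.

Emit:
arm_command:
  rows:
    - [[0,0,0],[0,0,0]]
    - [[0,0,0],[0,0,0]]
    - [[0,0,0],[0,0,0]]
    - [[0,0,0],[0,0,0]]
    - [[0,0,0],[0,0,0]]
  jaw: 1

```text
t: 6.75
eef_pos: [0.4107, -0.1702, 0.0585]
eef_rot: [[0.945, -0.326, 0.0], [-0.326, -0.945, -0.0], [0.0, 0.0, -1.0]]
ft_force: [0.2, -0.7, -0.1]
grip_width: 1.001
finger_force: 0.0
```

Emit:
arm_command:
  rows:
    - [[0,0,-0.2],[0,0,0]]
    - [[0,0,-0.4],[0,0,0]]
    - [[0,0,-0.6],[0,0,0]]
    - [[0,0,-0.6],[0,0,0]]

```text
t: 7.15
eef_pos: [0.4138, -0.1719, 0.1854]
eef_rot: [[0.945, -0.326, 0.012], [-0.326, -0.946, -0.007], [0.013, 0.003, -1.0]]
ft_force: [0.5, -0.1, -0.1]
grip_width: 1.002
finger_force: 0.0
```

```bash
python3 - <<'E'
from h import *
np.set_printoptions(precision=4,suppress=True)
print(go([.492,.030,.12]))
w=Cam("wrist");cv2.imwrite("pics/w2.png",w.img[...,::-1])
print(w.px([.411,-.170,.062]),w.px([.492,.030,.045]))
# dark knob blob
p=w.px([.492,.030,.045]);g=w.img.max(2);m=(g<60).astype(np.uint8);m[:]*=1
n,l,st,c=cv2.connectedComponentsWithStats(m)
for i in range(1,n):
    if st[i,4]>60 and np.hypot(*(c[i]-p))<60:print(st[i],c[i],w.at(c[i],.044))
E
```

```text
[ 0.036 -1.083  0.325]
[315.9455 247.2176] [  4.504  225.2158]
[  0 208  28  34 752] [ 11.6995 224.6689] [0.4908 0.0259 0.044 ]
```

View pics/w2.png

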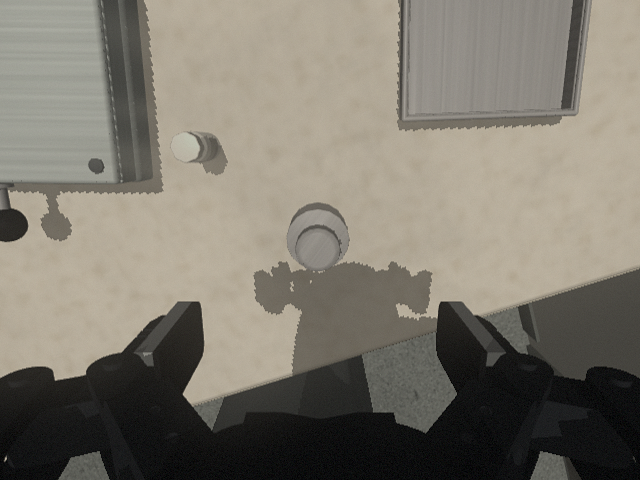

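The steel weight stands upright on the bare top at (318,245). The knob is at the left edge, cut off at (10,225). Moving over the knob.

Emit:
arm_command:
  rows:
    - [[0.01,-0.25,0],[0,0,0]]
    - [[0.02,-0.5,0],[0,0,0]]
    - [[0.04,-0.75,0],[0,0,0]]
    - [[0.04,-1,0],[0,0,0]]
    - [[0.04,-1,0.1],[0,0,0]]

```text
t: 7.7
eef_pos: [0.4856, 0.0218, 0.1594]
eef_rot: [[0.948, -0.318, 0.005], [-0.318, -0.948, 0.002], [0.004, -0.004, -1.0]]
ft_force: [-0.0, -0.7, -0.4]
grip_width: 0.997
finger_force: 0.0
```

Emit:
arm_command:
  rows:
    - [[0,-0.08,0],[0,0,0]]
    - [[0,-0.08,0.1],[0,0,0]]
    - [[0,-0.08,0.1],[0,0,0]]

```text
t: 8.0
eef_pos: [0.4859, 0.0321, 0.1341]
eef_rot: [[0.946, -0.325, -0.009], [-0.325, -0.946, 0.0], [-0.008, 0.003, -1.0]]
ft_force: [-1.2, -0.2, -1.2]
grip_width: 1.0
finger_force: 0.0
```

```bash
python3 - <<'E'
from h import *
np.set_printoptions(precision=4,suppress=True)
w=Cam("wrist");p=w.px([.492,.030,.044]);m=(w.img.max(2)<60).astype(np.uint8)
n,l,st,c=cv2.connectedComponentsWithStats(m)
for i in range(1,n):
    if st[i,4]>60 and np.hypot(*(c[i]-p))<60:print(p,st[i],c[i],w.at(c[i],.044))
print(go([.492,.030,.044]))
E
```

```text
[317.1716 242.403 ] [ 298  225   41   38 1120] [317.5277 244.6062] [0.4907 0.0302 0.044 ]
[ 0.031 -0.001  0.458]
```

Emit:
arm_command:
  rows:
    - [[0.015,0,0.15],[0,0,0]]
    - [[0.015,0,0.3],[0,0,0]]
    - [[0.015,0,0.42],[0,0,0]]
    - [[0.015,0,0.43],[0,0,0]]
    - [[0.015,0,0.43],[0,0,0]]

```text
t: 8.55
eef_pos: [0.4912, 0.0302, 0.0526]
eef_rot: [[0.945, -0.326, -0.001], [-0.326, -0.945, -0.0], [-0.001, 0.0, -1.0]]
ft_force: [1.2, 0.3, 1.2]
grip_width: 1.001
finger_force: 0.0
```

```bash
python3 - <<'E'
from h import *
print(go([.4915,.030,.044]))
E
```

```text
[0.002 0.    0.043]
```

Emit:
arm_command:
  rows:
    - [[0.002,0,0.038],[0,0,0]]
    - [[0.002,0,0.038],[0,0,0]]

```text
t: 8.75
eef_pos: [0.4923, 0.0302, 0.0456]
eef_rot: [[0.945, -0.326, 0.001], [-0.326, -0.945, -0.0], [0.001, -0.0, -1.0]]
ft_force: [0.3, -0.3, -0.8]
grip_width: 1.0
finger_force: 0.0
```

Emit:
arm_command:
  rows:
    - [[0,0,0],[0,0,0]]
    - [[0,0,0],[0,0,0]]
    - [[0,0,0],[0,0,0]]
    - [[0,0,0],[0,0,0]]
    - [[0,0,0],[0,0,0]]
  jaw: -1

```text
t: 9.25
eef_pos: [0.492, 0.0307, 0.0454]
eef_rot: [[0.946, -0.326, 0.001], [-0.326, -0.946, 0.001], [0.0, -0.001, -1.0]]
ft_force: [-0.7, 1.0, 1.9]
grip_width: 0.244
finger_force: 58.5
```

Emit:
arm_command:
  rows:
    - [[0.011,0,-0.08],[0,0,0]]
    - [[0.03,0,-0.158],[0,0,0]]
    - [[0.056,0,-0.233],[0,0,0]]
    - [[0.09,0,-0.306],[0,0,0]]
    - [[0.131,0,-0.375],[0,0,0]]

```text
t: 9.75
eef_pos: [0.5161, 0.0221, 0.1194]
eef_rot: [[0.946, -0.326, -0.002], [-0.326, -0.946, 0.0], [-0.002, 0.0, -1.0]]
ft_force: [4.1, -0.3, -4.9]
grip_width: 0.243
finger_force: 58.8
```

Emit:
arm_command:
  rows:
    - [[0.048,0,-0.065],[0,0,0]]
    - [[0.102,0,-0.124],[0,0,0]]
    - [[0.162,0,-0.178],[0,0,0]]
    - [[0.227,0,-0.225],[0,0,0]]
    - [[0.296,0,-0.266],[0,0,0]]

```text
t: 10.25
eef_pos: [0.572, 0.0022, 0.1716]
eef_rot: [[0.945, -0.326, -0.004], [-0.326, -0.945, -0.0], [-0.003, 0.002, -1.0]]
ft_force: [0.1, -0.3, -5.9]
grip_width: 0.243
finger_force: 59.2
```

Emit:
arm_command:
  rows:
    - [[0.073,0,-0.034],[0,0,0]]
    - [[0.149,0,-0.06],[0,0,0]]
    - [[0.227,0,-0.079],[0,0,0]]
    - [[0.307,0,-0.09],[0,0,0]]
    - [[0.387,0,-0.092],[0,0,0]]

```text
t: 10.75
eef_pos: [0.6464, -0.0229, 0.1916]
eef_rot: [[0.945, -0.326, 0.0], [-0.326, -0.945, -0.0], [0.0, 0.0, -1.0]]
ft_force: [-0.3, 0.2, 0.7]
grip_width: -0.001
finger_force: 0.0
```

Emit:
arm_command:
  rows:
    - [[0.08,0,0.005],[0,0,0]]
    - [[0.16,0,0.019],[0,0,0]]
    - [[0.237,0,0.04],[0,0,0]]
    - [[0.312,0,0.069],[0,0,0]]
    - [[0.312,0,0.069],[0,0,0]]

```text
t: 11.25
eef_pos: [0.7051, -0.0436, 0.1754]
eef_rot: [[0.945, -0.326, -0.003], [-0.326, -0.945, -0.0], [-0.002, 0.001, -1.0]]
ft_force: [-0.5, -0.6, -0.5]
grip_width: 0.003
finger_force: 0.0
```

The knob slipped out around vertical and the jaws are now shut and empty. I need to see where the lid is.

```bash
python3 - <<'E'
from h import *
s=Cam("side");w=Cam("wrist")
a=cv2.resize(s.img[140:320,220:400],(450,450));b=cv2.resize(w.img,(350,262));b=np.vstack([b,np.zeros((188,350,3),np.uint8)])
cv2.imwrite("pics/l1.png",np.hstack([a,b])[...,::-1])
E
```

```text
(no output)
```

View pics/l1.png

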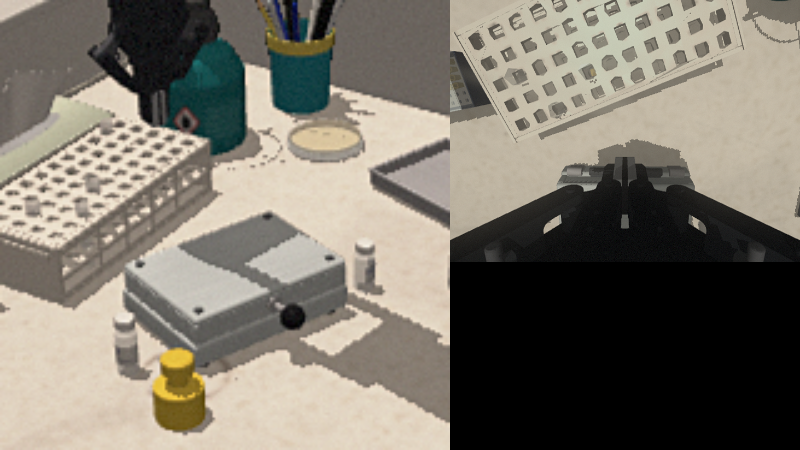

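The lid has fallen shut and the bench is undisturbed, so I can retry. This time I'll use small steps and watch the forces.

Emit:
arm_command:
  rows:
    - [[-0.25,0,0],[0,0,0]]
    - [[-0.5,0,0],[0,0,0]]
    - [[-0.75,0,0],[0,0,0]]
    - [[-1,0,0],[0,0,0]]
    - [[-1,0,0],[0,0,0]]
  jaw: 1

```text
t: 11.85
eef_pos: [0.5078, 0.0246, 0.1758]
eef_rot: [[0.946, -0.323, -0.008], [-0.323, -0.946, 0.001], [-0.008, 0.001, -1.0]]
ft_force: [-0.2, -0.8, -0.2]
grip_width: 0.848
finger_force: 0.0
```

Emit:
arm_command:
  rows:
    - [[-0.1,0,0],[0,0,0]]
    - [[-0.125,0,0.15],[0,0,0]]
    - [[-0.125,0,0.25],[0,0,0]]
    - [[-0.125,0,0.25],[0,0,0]]

```text
t: 12.25
eef_pos: [0.4897, 0.0306, 0.1253]
eef_rot: [[0.946, -0.325, -0.005], [-0.325, -0.946, 0.0], [-0.005, 0.002, -1.0]]
ft_force: [-0.5, -0.5, -0.3]
grip_width: 1.001
finger_force: 0.0
```

```bash
python3 - <<'E'
from h import *
np.set_printoptions(precision=4,suppress=True)
w=Cam("wrist");p=w.px([.492,.030,.044]);m=(w.img.max(2)<60).astype(np.uint8)
n,l,st,c=cv2.connectedComponentsWithStats(m)
for i in range(1,n):
    if st[i,4]>60 and np.hypot(*(c[i]-p))<60:print(p,st[i],c[i],w.at(c[i],.044))
print(go([.492,.030,.044]))
E
```

```text
[316.9195 254.4523] [ 297  235   43   41 1387] [317.6849 254.6453] [0.4918 0.0296 0.044 ]
[0.006 0.    0.416]
```

Emit:
arm_command:
  rows:
    - [[0,0,0.2],[0,0,0]]
    - [[0,0,0.36],[0,0,0]]
    - [[0,0,0.4],[0,0,0]]
    - [[0,0,0.4],[0,0,0]]
    - [[0,0,0.4],[0,0,0]]

```text
t: 12.8
eef_pos: [0.4938, 0.0302, 0.05]
eef_rot: [[0.945, -0.326, 0.004], [-0.326, -0.945, -0.0], [0.004, -0.001, -1.0]]
ft_force: [-1.0, -0.4, 0.0]
grip_width: 1.0
finger_force: 0.0
```

Emit:
arm_command:
  rows:
    - [[0,0,0],[0,0,0]]
    - [[0,0,0],[0,0,0]]
    - [[0,0,0],[0,0,0]]
    - [[0,0,0],[0,0,0]]
    - [[0,0,0],[0,0,0]]
  jaw: -1

```text
t: 13.3
eef_pos: [0.4923, 0.0306, 0.0484]
eef_rot: [[0.945, -0.326, 0.001], [-0.326, -0.945, 0.001], [0.001, -0.001, -1.0]]
ft_force: [-0.5, 1.5, 3.2]
grip_width: 0.242
finger_force: 58.5
```

Emit:
arm_command:
  rows:
    - [[0.011,0,-0.08],[0,0,0]]
    - [[0.03,0,-0.158],[0,0,0]]
    - [[0.056,0,-0.233],[0,0,0]]
    - [[0.09,0,-0.306],[0,0,0]]
    - [[0.131,0,-0.375],[0,0,0]]

```text
t: 13.8
eef_pos: [0.5168, 0.0218, 0.1222]
eef_rot: [[0.945, -0.326, -0.001], [-0.326, -0.945, 0.0], [-0.001, -0.0, -1.0]]
ft_force: [5.3, -0.4, -6.6]
grip_width: 0.245
finger_force: 58.9
```

Emit:
arm_command:
  rows:
    - [[0.024,0,-0.033],[0,0,0]]
    - [[0.048,0,-0.065],[0,0,0]]
    - [[0.075,0,-0.096],[0,0,0]]
    - [[0.102,0,-0.124],[0,0,0]]

```text
t: 14.2
eef_pos: [0.5381, 0.0143, 0.146]
eef_rot: [[0.945, -0.327, 0.004], [-0.327, -0.945, -0.002], [0.004, 0.0, -1.0]]
ft_force: [11.5, -2.1, -13.4]
grip_width: 0.241
finger_force: 59.5
```

Emit:
arm_command:
  rows:
    - [[0.03,0,-0.028],[0,0,0]]
    - [[0.06,0,-0.054],[0,0,0]]
    - [[0.092,0,-0.078],[0,0,0]]
    - [[0.125,0,-0.101],[0,0,0]]

```text
t: 14.6
eef_pos: [0.5634, 0.0053, 0.1626]
eef_rot: [[0.945, -0.327, 0.007], [-0.327, -0.945, -0.003], [0.007, 0.001, -1.0]]
ft_force: [26.8, -5.8, -35.9]
grip_width: 0.183
finger_force: 47.5
```

There is a strong inward pull and the grip is slipping, so my arc doesn't match the real one. I'll look from the side with the expected hinge and knob drawn in.

```bash
python3 - <<'E'
from h import *
s=Cam("side");t=Cam("top")
ex=np.array([.944,-.329,0]);ey=np.array([.329,.944,0]);C=np.array([.581,-.001,0]);h=C+.066*ex+[0,0,.03]
th=.9;k=h+ex*(-.16*np.cos(th)+.014*np.sin(th))+np.array([0,0,.014*np.cos(th)+.16*np.sin(th)])
def crop(c,x0,y0,n=110,S=400,pts=()):
    a=cv2.resize(c.img[y0:y0+n,x0:x0+n],(S,S),interpolation=2)
    for P,col in pts:
        q=(c.px(P)-[x0,y0]+.5)*S/n;cv2.circle(a,tuple(int(v) for v in q),3,col,-1)
    return a
P=[(h+.09*ey,(255,0,0)),(h-.09*ey,(255,0,0)),(k,(0,255,0)),(np.array(manip.read_state()["eef_pos"]),(255,255,0))]
cv2.imwrite("pics/l2.png",np.hstack([crop(s,258,190,pts=P),crop(t,275,180,pts=P)])[...,::-1])
E
```

```text
(no output)
```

View pics/l2.png

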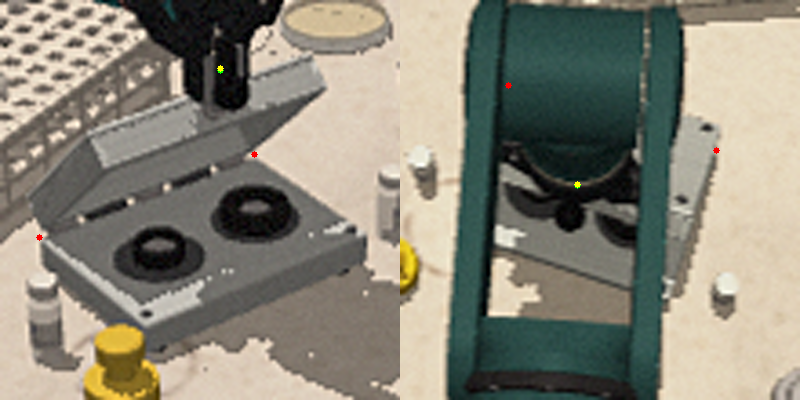

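```bash
python3 - <<'E'
from h import *
np.set_printoptions(precision=1,suppress=True)
s=Cam("side");t=Cam("top");st=manip.read_state()
ex=np.array([.944,-.329,0]);ey=np.array([.329,.944,0]);C=np.array([.581,-.001,0])
def onplane(c,p,y):
    d=c.ray(p);k=(y-(c.o-C)@ey)/(d@ey);X=c.o+k*d;return np.array([(X-C)@ex-.066,X[2]-.03])*1e3
k=110/400
for q,y in(((100,138),.09),((105,165),.09),((30,200),.09),((322,62),-.09),((325,88),-.09),((312,55),-.09)):
    v=onplane(s,(258+q[0]*k,190+q[1]*k),y);print("side",q,v,np.hypot(*v),np.arctan2(v[1],-v[0]))
v=onplane(t,(275+170*k,180+215*k),0);print("knob",v,np.hypot(*v),np.arctan2(v[1],-v[0])-.087)
X=np.array(st["eef_pos"]);print("tcp",(X-C)@ex*1e3-66,(X-C)@ey*1e3,X[2]*1e3-30,st["ft_force"],st["grip_width"])
E
```

```text
side (100, 138) [-87.8 115.3] 144.9575471619483 0.9202261240640073
side (105, 165) [-91.8  98. ] 134.2891942093917 0.8177891425991599
side (30, 200) [ 6.4 25.2] 25.962583828611816 1.8205496444709466
side (322, 62) [-79. 106.] 132.17050724328658 0.9303070940129001
side (325, 88) [-82.3  87.9] 120.37968169903459 0.8180201623313708
side (312, 55) [-68.2 106.8] 126.70147627442064 1.0022360129410388
knob [-104.4   88.7] 137.00248436264604 0.6172602696535915
tcp -89.13850657710441 0.3605834988640712 137.1371063250097 [-0.8  0.2  0. ] 5.87184967333641e-06
```

The lid lagged behind the tool and the ball crept out of the pads as it spun between them. The fix is to tilt the tool along with the lid, starting leaned back, so the ball barely turns in the pads.

```bash
cat >> h.py <<'E'
from scipy.spatial.transform import Rotation as Ro
EX=np.array([.945,-.326,0]);EX/=np.linalg.norm(EX);EY=np.cross([0,0,1],EX)
H=np.array([.4915,.030,.030])+.16*EX
R0=np.column_stack([EX,-EY,[0,0,-1.]])
def pose(u,z,a):  # mm from hinge, tilt a
    return H+EX*u/1e3+np.array([0,0,z/1e3]),R0@Ro.from_rotvec([0,a,0]).as_matrix()
def arc(th,a): return pose(-160*np.cos(th)+14*np.sin(th),14*np.cos(th)+160*np.sin(th),a)
def rows(start,poses):
    p0,E=start;out=[]
    for p,R in poses:
        out.append([np.round(E.T@(p-p0)/.2,3).tolist(),np.round(Ro.from_matrix(E.T@R).as_rotvec()/(np.pi/4),3).tolist()])
    return out
def here():
    s=manip.read_state();return np.array(s["eef_pos"]),np.array(s["eef_rot"])
E
python3 - <<'E'
from h import *
A=pose(-200,110,.7);B=pose(-203,56,.8)
print(rows(here(),[A])[0],rows(A,[B])[0],np.round(manip.read_state()["eef_pos"],3))
E
```

```text
[[-0.558, 0.001, 0.137], [0.001, 0.894, 0.001]] [[-0.185, 0.0, 0.197], [-0.0, 0.127, -0.0]] [0.559 0.007 0.167]
```

Emit:
arm_command:
  rows:
    - [[-0.2,0,0],[0,0.19,0]]
    - [[-0.4,0,0.05],[0,0.38,0]]
    - [[-0.56,0,0.1],[0,0.57,0]]
    - [[-0.56,0,0.137],[0,0.76,0]]
    - [[-0.56,0,0.137],[0,0.894,0]]
  jaw: 1

```text
t: 15.3
eef_pos: [0.4509, 0.0439, 0.1388]
eef_rot: [[0.721, -0.324, 0.613], [-0.247, -0.946, -0.21], [0.648, 0.0, -0.762]]
ft_force: [0.3, -0.9, -1.5]
grip_width: 0.846
finger_force: 0.0
```

Emit:
arm_command:
  rows:
    - [[-0.09,0,0.1],[0,0.127,0]]
    - [[-0.185,0,0.197],[0,0.127,0]]
    - [[-0.185,0,0.197],[0,0.127,0]]
    - [[-0.185,0,0.197],[0,0.127,0]]

```text
t: 15.7
eef_pos: [0.4513, 0.0415, 0.0893]
eef_rot: [[0.659, -0.323, 0.679], [-0.227, -0.946, -0.23], [0.717, -0.003, -0.697]]
ft_force: [0.3, -0.5, 1.3]
grip_width: 0.999
finger_force: 0.0
```

```bash
python3 - <<'E'
from h import *
np.set_printoptions(precision=4,suppress=True)
w=Cam("wrist");p=w.px([.4915,.030,.044]);m=(w.img.max(2)<60).astype(np.uint8)
n,l,st,c=cv2.connectedComponentsWithStats(m)
for i in range(1,n):
    if st[i,4]>60 and np.hypot(*(c[i]-p))<60:print(p,st[i],c[i],w.at(c[i],.044))
print(rows(here(),[arc(0,.8)]),manip.read_state()["joint_positions"])
E
```

```text
[313.2179 277.4707] [ 291  253   47   47 1706] [313.8505 275.9865] [0.4922 0.0294 0.044 ]
[[[-0.026, -0.007, 0.309], [-0.006, -0.002, -0.001]]] [ 0.2172 -0.3987  2.3125 -0.6915  0.6208  2.5658]
```

```bash
python3 - <<'E'
from h import *
g=arc(0,.6);g=(g[0]+[.0005,0,0],g[1])
pre=(g[0]-.05*g[1][:,2],g[1])
print(rows(here(),[pre,g]))
for r in rows(g,[arc(t,.6-t) for t in(.1,.2,.3,.4,.5)]):print(r)
g=arc(.5,.1)
for r in rows(g,[arc(t,.6-t) for t in(.6,.7,.8,.9,1.)]):print(r)
g=arc(1.,-.4)
for r in rows(g,[arc(t,max(.6-t,-.5)) for t in(1.1,1.2,1.3,1.4,1.5)]):print(r)
E
```

```text
[[[0.026, -0.01, 0.066], [-0.006, -0.257, -0.0]], [[-0.025, -0.008, 0.311], [-0.006, -0.257, -0.0]]]
[[0.052, 0.001, -0.061], [-0.0, -0.127, -0.0]]
[[0.112, 0.001, -0.115], [0.0, -0.255, -0.0]]
[[0.176, 0.001, -0.162], [0.0, -0.382, 0.0]]
[[0.245, 0.001, -0.203], [0.0, -0.509, -0.0]]
[[0.318, 0.001, -0.237], [0.0, -0.637, 0.0]]
[[0.054, 0.0, -0.059], [0.0, -0.127, 0.0]]
[[0.114, 0.0, -0.113], [0.0, -0.255, 0.0]]
[[0.178, -0.0, -0.161], [0.0, -0.382, 0.0]]
[[0.247, -0.0, -0.202], [-0.0, -0.509, -0.0]]
[[0.32, 0.0, -0.235], [0.0, -0.637, -0.0]]
[[0.054, -0.0, -0.059], [0.0, -0.127, -0.0]]
[[0.114, -0.0, -0.113], [0.0, -0.127, -0.0]]
[[0.178, -0.0, -0.161], [0.0, -0.127, -0.0]]
[[0.247, -0.0, -0.202], [0.0, -0.127, -0.0]]
[[0.32, -0.0, -0.235], [0.0, -0.127, -0.0]]
```

Emit:
arm_command:
  rows:
    - [[0.026,-0.01,0.066],[0,-0.2,0]]
    - [[0.026,-0.01,0.066],[0,-0.257,0]]
    - [[0,-0.01,0.2],[0,-0.257,0]]
    - [[-0.025,-0.01,0.311],[0,-0.257,0]]
    - [[-0.025,-0.01,0.311],[0,-0.257,0]]

```text
t: 16.25
eef_pos: [0.4918, 0.0293, 0.0413]
eef_rot: [[0.783, -0.325, 0.531], [-0.269, -0.946, -0.181], [0.561, -0.001, -0.828]]
ft_force: [-1.9, 0.1, -0.7]
grip_width: 0.999
finger_force: 0.0
```

```bash
python3 - <<'E'
from h import *
g=arc(0,.6);g=(g[0]+[.0005,0,0],g[1])
print(rows(here(),[g]),np.round(manip.read_state()["joint_positions"],2))
E
```

```text
[[[0.008, -0.004, -0.011], [-0.002, 0.006, 0.001]]] [ 0.08 -0.17  2.17 -0.4   0.62  2.25]
```

Good alignment, and the joints are clear of their limits. I'm closing.

Emit:
arm_command:
  rows:
    - [[0.006,-0.003,-0.01],[0,0,0]]
    - [[0.006,-0.003,-0.01],[0,0,0]]
    - [[0.006,-0.003,-0.01],[0,0,0]]
    - [[0.006,-0.003,-0.01],[0,0,0]]
    - [[0.006,-0.003,-0.01],[0,0,0]]
  jaw: -1

```text
t: 16.75
eef_pos: [0.4907, 0.0311, 0.0448]
eef_rot: [[0.782, -0.322, 0.534], [-0.267, -0.947, -0.18], [0.563, -0.002, -0.826]]
ft_force: [-6.4, 2.2, 6.1]
grip_width: 0.246
finger_force: 58.2
```

Emit:
arm_command:
  rows:
    - [[0.052,0,-0.061],[0,-0.127,0]]
    - [[0.112,0,-0.115],[0,-0.255,0]]
    - [[0.176,0,-0.162],[0,-0.382,0]]
    - [[0.245,0,-0.203],[0,-0.509,0]]
    - [[0.318,0,-0.237],[0,-0.637,0]]

```text
t: 17.25
eef_pos: [0.5153, 0.0224, 0.12]
eef_rot: [[0.943, -0.322, 0.089], [-0.321, -0.947, -0.028], [0.094, -0.002, -0.996]]
ft_force: [3.2, -1.5, -3.5]
grip_width: 0.239
finger_force: 61.7
```

```bash
python3 - <<'E'
from h import *
print(rows(here(),[arc(.5,.1)]),np.round(manip.read_state()["joint_positions"],2))
E
```

```text
[[[0.006, 0.003, 0.006], [-0.003, 0.008, 0.005]]] [-0.05  0.02  1.71 -0.02  1.32  1.85]
```

Emit:
arm_command:
  rows:
    - [[0.054,0,-0.057],[0,-0.127,0]]
    - [[0.114,0,-0.11],[0,-0.255,0]]
    - [[0.178,0,-0.157],[0,-0.382,0]]

```text
t: 17.55
eef_pos: [0.545, 0.0118, 0.1554]
eef_rot: [[0.926, -0.322, -0.196], [-0.315, -0.947, 0.068], [-0.208, -0.001, -0.978]]
ft_force: [-3.8, -0.3, 4.0]
grip_width: 0.243
finger_force: 62.2
```

```bash
python3 - <<'E'
from h import *
print(rows(here(),[arc(.8,-.2)]),np.round(manip.read_state()["joint_positions"],2))
for r in rows(arc(.8,-.2),[arc(t,.6-t) for t in(.9,1.,1.1)]):print(r)
E
```

```text
[[[0.011, 0.001, 0.002], [-0.0, 0.012, 0.006]]] [-0.11  0.25  1.39  0.05  1.71  1.79]
[[0.054, 0.0, -0.059], [-0.0, -0.127, 0.0]]
[[0.114, 0.0, -0.113], [-0.0, -0.255, 0.0]]
[[0.178, 0.0, -0.161], [-0.0, -0.382, -0.0]]
```

Forces are now only a few newtons, so I'm continuing.

Emit:
arm_command:
  rows:
    - [[0.054,0,-0.059],[0,-0.127,0]]
    - [[0.114,0,-0.113],[0,-0.255,0]]
    - [[0.178,0,-0.161],[0,-0.382,0]]

```text
t: 17.85
eef_pos: [0.5845, -0.0023, 0.1811]
eef_rot: [[0.827, -0.322, -0.46], [-0.281, -0.947, 0.157], [-0.486, -0.0, -0.874]]
ft_force: [-3.4, -1.6, 6.7]
grip_width: 0.244
finger_force: 62.3
```

```bash
python3 - <<'E'
from h import *
print(rows(here(),[arc(1.1,-.5)]),np.round(manip.read_state()["joint_positions"],2))
for r in rows(arc(1.1,-.5),[arc(t,max(-.65,.6-t)) for t in(1.2,1.3,1.4,1.5)]):print(r)
E
```

```text
[[[0.011, -0.001, 0.006], [0.002, 0.01, 0.005]]] [-0.15  0.52  1.04  0.1   2.08  1.78]
[[0.054, 0.0, -0.059], [-0.0, -0.127, 0.0]]
[[0.114, 0.0, -0.113], [-0.0, -0.191, 0.0]]
[[0.178, -0.0, -0.161], [-0.0, -0.191, 0.0]]
[[0.247, -0.0, -0.202], [-0.0, -0.191, 0.0]]
```

Emit:
arm_command:
  rows:
    - [[0.054,0,-0.059],[0,-0.127,0]]
    - [[0.114,0,-0.113],[0,-0.191,0]]
    - [[0.178,0,-0.161],[0,-0.191,0]]

```text
t: 18.15
eef_pos: [0.6281, -0.0178, 0.1929]
eef_rot: [[0.748, -0.322, -0.58], [-0.254, -0.947, 0.197], [-0.613, 0.0, -0.79]]
ft_force: [-6.1, -3.6, 8.1]
grip_width: 0.236
finger_force: 62.2
```

```bash
python3 - <<'E'
from h import *
print(rows(here(),[arc(1.4,-.65)]),np.round(manip.read_state()["joint_positions"],2))
for r in rows(arc(1.4,-.65),[arc(t,-.65+max(0,t-1.5)) for t in(1.5,1.6,1.7,1.8)]):print(r)
E
```

```text
[[[0.016, -0.003, 0.006], [0.004, 0.013, 0.004]]] [-0.17  0.73  0.74  0.13  2.32  1.79]
[[0.062, -0.0, -0.051], [0.0, 0.0, 0.0]]
[[0.129, -0.0, -0.095], [0.0, 0.127, -0.0]]
[[0.2, 0.0, -0.132], [-0.0, 0.255, -0.0]]
[[0.275, 0.0, -0.162], [-0.0, 0.382, -0.0]]
```

Emit:
arm_command:
  rows:
    - [[0.062,0,-0.051],[0,0,0]]
    - [[0.129,0,-0.095],[0,0.06,0]]
    - [[0.2,0,-0.132],[0,0.15,0]]
    - [[0.275,0,-0.16],[0,0.25,0]]

```text
t: 18.55
eef_pos: [0.6899, -0.0377, 0.1789]
eef_rot: [[0.85, -0.323, -0.416], [-0.289, -0.946, 0.143], [-0.44, -0.001, -0.898]]
ft_force: [0.2, 0.2, 0.0]
grip_width: 0.004
finger_force: 0.1
```

```bash
python3 - <<'E'
from h import *
print(rows(here(),[arc(1.8,-.45)]),np.round(manip.read_state()["joint_positions"],2))
for r in rows(arc(1.8,-.45),[arc(t,-.45) for t in(1.9,)]):print(r)
E
```

```text
[[[-0.007, 0.004, -0.017], [0.001, 0.007, 0.005]]] [-0.17  0.76  0.66  0.09  2.17  1.76]
[[0.08, -0.0, -0.007], [0.0, 0.0, 0.0]]
```

```bash
python3 - <<'E'
from h import *
s=Cam("side");t=Cam("top")
ey=np.array([.329,.944,0]);ex=np.array([.944,-.329,0]);C=np.array([.581,-.001,0])
for sg in(1,-1):
    X=C-.005*ex+sg*.039*ey+[0,0,.044]
    for c in(s,t):
        for du in(-.018,.018):
            p=c.px(X+du*ex).astype(int);print(sg,p,c.img[p[1],p[0]])
E
```

```text
1 [306 258] [38 37 34]
1 [297 252] [224 221 208]
1 [311 234] [17 11 10]
1 [314 223] [53 60 61]
-1 [332 248] [23 22 23]
-1 [323 242] [44 43 41]
-1 [336 242] [56 92 86]
-1 [339 231] [52 86 83]
```

The rings are exposed, so the lid is open. The pixel tests say the larger ring is on pin_b, the -y side. I'm retreating up and back, then checking.

```bash
python3 - <<'E'
from h import *
a=pose(0,230,-.35);b=pose(-100,230,0)
print(rows(here(),[a,b]))
E
```

```text
[[[-0.393, 0.004, -0.247], [0.0, 0.134, 0.006]], [[-0.842, 0.002, -0.027], [-0.001, 0.579, 0.006]]]
```

Emit:
arm_command:
  rows:
    - [[-0.2,0,-0.12],[0,0.07,0]]
    - [[-0.393,0,-0.247],[0,0.134,0]]
    - [[-0.55,0,-0.17],[0,0.3,0]]
    - [[-0.7,0,-0.1],[0,0.45,0]]
    - [[-0.842,0,-0.027],[0,0.58,0]]

```text
t: 19.15
eef_pos: [0.5463, 0.0117, 0.2611]
eef_rot: [[0.947, -0.322, 0.004], [-0.322, -0.947, 0.001], [0.003, -0.002, -1.0]]
ft_force: [-0.4, 0.9, 0.4]
grip_width: -0.005
finger_force: 0.0
```

Emit:
arm_command:
  rows:
    - [[0,0.1,0],[0,0,0]]
    - [[0,0.195,0],[0,0,0]]
    - [[0,0.195,0],[0,0,0]]
  jaw: 1

```text
t: 19.45
eef_pos: [0.5338, -0.0268, 0.2602]
eef_rot: [[0.946, -0.324, -0.002], [-0.324, -0.946, 0.002], [-0.003, -0.001, -1.0]]
ft_force: [0.1, -0.4, 0.5]
grip_width: 0.51
finger_force: 0.0
```

```bash
python3 - <<'E'
from h import *
print(rows(here(),[pose(-71,30,0)]),here()[0])
s=Cam("side");w=Cam("wrist")
a=cv2.resize(s.img[170:320,230:380],(380,380));b=cv2.resize(w.img[60:400,110:530],(420,340),interpolation=2);b=np.vstack([b,np.zeros((40,420,3),np.uint8)])
cv2.imwrite("pics/r1.png",np.hstack([a,b])[...,::-1])
E
```

```text
[[[0.156, -0.198, 1.001], [-0.001, 0.004, 0.003]]] [ 0.53378382 -0.02678505  0.2601644 ]
```

View pics/r1.png

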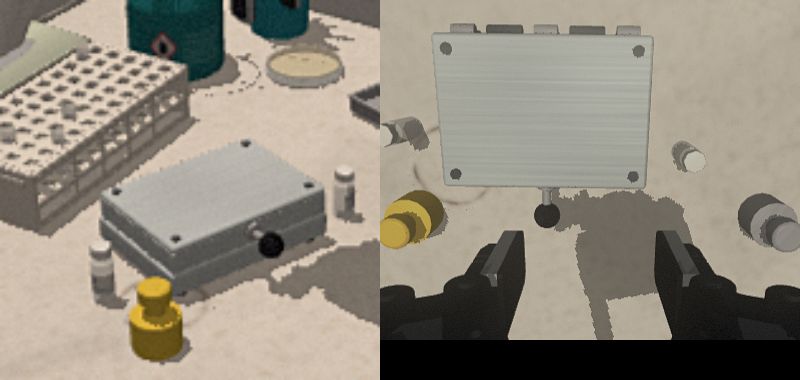

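The picture shows the lid shut again at (210,200) in the left crop, with the bench still undisturbed. I lost the ball when I stopped tilting and it spun in the pads. Next try: start leaned back more (0.8) and keep tilting right past vertical.

```bash
cat >> h.py <<'E'
def off(P,dx=-.003,dz=.002): return P[0]+P[1]@np.array([dx,0,dz]),P[1]
def tl(t): return min(.8,max(.9-t,-.7))
def A(t): return off(arc(t,tl(t)))
E
python3 - <<'E'
from h import *
g=A(0);pre=(g[0]-.05*g[1][:,2],g[1]);hi=(g[0]-.05*g[1][:,2]+[0,0,.05],R0@Ro.from_rotvec([0,.7,0]).as_matrix())
print(rows(here(),[hi]),rows(hi,[pre,g]))
E
```

```text
[[[-0.478, -0.192, 0.675], [-0.004, 0.895, 0.004]]] [[[-0.161, 0.0, 0.191], [-0.0, 0.127, -0.0]], [[-0.136, -0.0, 0.44], [-0.0, 0.127, -0.0]]]
```

Emit:
arm_command:
  rows:
    - [[-0.2,-0.08,0.1],[0,0.18,0]]
    - [[-0.4,-0.19,0.25],[0,0.36,0]]
    - [[-0.478,-0.192,0.45],[0,0.54,0]]
    - [[-0.478,-0.192,0.6],[0,0.72,0]]
    - [[-0.478,-0.192,0.675],[0,0.895,0]]
  jaw: 1

```text
t: 20.05
eef_pos: [0.455, 0.0425, 0.1216]
eef_rot: [[0.724, -0.32, 0.612], [-0.245, -0.947, -0.206], [0.645, -0.001, -0.764]]
ft_force: [-0.2, -1.3, 0.4]
grip_width: 0.999
finger_force: 0.0
```

Emit:
arm_command:
  rows:
    - [[-0.08,0,0.1],[0,0.127,0]]
    - [[-0.161,0,0.191],[0,0.127,0]]
    - [[-0.161,0,0.191],[0,0.127,0]]

```text
t: 20.35
eef_pos: [0.4536, 0.0375, 0.0723]
eef_rot: [[0.67, -0.318, 0.671], [-0.224, -0.948, -0.226], [0.708, 0.001, -0.706]]
ft_force: [0.3, 0.5, 0.4]
grip_width: 0.996
finger_force: 0.0
```

```bash
python3 - <<'E'
from h import *
print(rows(here(),[A(0)]),np.round(manip.read_state()["joint_positions"],3))
E
```

```text
[[[0.02, -0.025, 0.246], [-0.007, 0.017, 0.009]]] [ 0.194 -0.362  2.325 -0.699  0.576  2.566]
```

Emit:
arm_command:
  rows:
    - [[0.02,-0.02,0.1],[0,0,0]]
    - [[0.022,-0.02,0.24],[0,0.01,0]]
    - [[0.022,-0.02,0.246],[0,0.01,0]]
    - [[0.022,-0.02,0.246],[0,0.01,0]]

```text
t: 20.75
eef_pos: [0.4952, 0.0218, 0.054]
eef_rot: [[0.665, -0.31, 0.679], [-0.224, -0.951, -0.215], [0.713, -0.009, -0.701]]
ft_force: [-0.5, 0.7, -0.4]
grip_width: 0.999
finger_force: 0.0
```

```bash
python3 - <<'E'
from h import *
print(rows(here(),[A(0)]),np.round(manip.read_state()["joint_positions"],3))
E
```

```text
[[[-0.072, -0.033, 0.024], [-0.023, 0.009, 0.007]]] [ 0.106 -0.226  2.28  -0.734  0.441  2.566]
```

The wrist joint saturates at 0.8 of lean, so I'll start at 0.66 and tilt further forward at the end.

```bash
cat >> h.py <<'E'
def tl(t): return min(.66,max(.76-t,-.78))
E
python3 - <<'E'
from h import *
g=A(0);b=(g[0]-.03*g[1][:,2],g[1]);print(rows(here(),[b,g]))
E
```

```text
[[[-0.053, -0.035, -0.127], [-0.022, -0.17, 0.008]], [[-0.073, -0.033, 0.022], [-0.022, -0.17, 0.008]]]
```

Emit:
arm_command:
  rows:
    - [[-0.053,-0.035,-0.127],[-0.02,-0.17,0]]
    - [[-0.053,-0.035,-0.127],[-0.02,-0.17,0]]
    - [[-0.053,-0.035,-0.127],[-0.02,-0.17,0]]

```text
t: 21.05
eef_pos: [0.4734, 0.0375, 0.0665]
eef_rot: [[0.747, -0.318, 0.584], [-0.25, -0.948, -0.196], [0.616, 0.001, -0.788]]
ft_force: [0.1, -0.1, 0.7]
grip_width: 1.003
finger_force: 0.0
```

```bash
python3 - <<'E'
from h import *
print(rows(here(),[A(0)]),np.round(manip.read_state()["joint_positions"],3))
E
```

```text
[[[-0.007, 0.007, 0.159], [-0.006, -0.005, 0.009]]] [ 0.136 -0.277  2.223 -0.477  0.639  2.335]
```

Emit:
arm_command:
  rows:
    - [[-0.005,0.007,0.08],[0,0,0]]
    - [[-0.007,0.007,0.159],[0,0,0]]
    - [[-0.007,0.007,0.159],[0,0,0]]
    - [[-0.007,0.007,0.159],[0,0,0]]

```text
t: 21.45
eef_pos: [0.4882, 0.0292, 0.0369]
eef_rot: [[0.751, -0.318, 0.579], [-0.249, -0.948, -0.198], [0.612, 0.004, -0.791]]
ft_force: [-0.2, 0.3, -0.1]
grip_width: 1.0
finger_force: 0.0
```

```bash
python3 - <<'E'
from h import *
print(rows(here(),[A(0)]),np.round(manip.read_state()["joint_positions"],3))
for T in((0,.1,.2,.3,.4,.5),(.5,.6,.7,.8),(.8,.9,1.,1.1),(1.1,1.2,1.3,1.4),(1.4,1.5,1.6,1.7,1.8)):
    print(T[0]);[print(r) for r in rows(A(T[0]),[A(t) for t in T[1:]])]
E
```

```text
[[[0.018, -0.009, -0.009], [-0.002, 0.002, 0.012]]] [ 0.105 -0.183  2.222 -0.515  0.551  2.365]
0
[[0.057, 0.0, -0.056], [0.0, 0.0, 0.0]]
[[0.119, -0.0, -0.108], [-0.0, -0.127, 0.0]]
[[0.186, -0.0, -0.153], [0.0, -0.255, -0.0]]
[[0.257, -0.0, -0.191], [-0.0, -0.382, 0.0]]
[[0.331, -0.0, -0.222], [-0.0, -0.509, 0.0]]
0.5
[[0.062, 0.0, -0.052], [0.0, -0.127, 0.0]]
[[0.128, 0.0, -0.097], [0.0, -0.255, -0.0]]
[[0.199, 0.0, -0.135], [0.0, -0.382, 0.0]]
0.8
[[0.062, -0.0, -0.052], [-0.0, -0.127, -0.0]]
[[0.128, 0.0, -0.097], [-0.0, -0.255, -0.0]]
[[0.199, 0.0, -0.135], [-0.0, -0.382, -0.0]]
1.1
[[0.062, 0.0, -0.052], [-0.0, -0.127, 0.0]]
[[0.128, -0.0, -0.097], [0.0, -0.255, 0.0]]
[[0.199, -0.0, -0.135], [0.0, -0.382, 0.0]]
1.4
[[0.062, 0.0, -0.052], [0.0, -0.127, -0.0]]
[[0.129, 0.0, -0.096], [0.0, -0.178, -0.0]]
[[0.2, 0.0, -0.132], [0.0, -0.178, -0.0]]
[[0.275, 0.0, -0.162], [0.0, -0.178, -0.0]]
```

Emit:
arm_command:
  rows:
    - [[0.016,-0.009,-0.009],[0,0,0]]
    - [[0.016,-0.009,-0.009],[0,0,0]]

```text
t: 21.65
eef_pos: [0.4915, 0.0309, 0.0422]
eef_rot: [[0.749, -0.318, 0.582], [-0.249, -0.948, -0.197], [0.615, 0.003, -0.789]]
ft_force: [-0.3, 0.1, 1.1]
grip_width: 1.0
finger_force: 0.0
```

Emit:
arm_command:
  rows:
    - [[0,0,0],[0,0,0]]
    - [[0,0,0],[0,0,0]]
    - [[0,0,0],[0,0,0]]
    - [[0,0,0],[0,0,0]]
    - [[0,0,0],[0,0,0]]
  jaw: -1

```text
t: 22.15
eef_pos: [0.4906, 0.0311, 0.0406]
eef_rot: [[0.75, -0.318, 0.58], [-0.25, -0.948, -0.196], [0.612, 0.002, -0.79]]
ft_force: [-4.8, 3.4, 4.0]
grip_width: 0.245
finger_force: 58.3
```

```bash
python3 - <<'E'
from h import *
print(rows(here(),[A(0)]),np.round(manip.read_state()["joint_positions"],3))
E
```

```text
[[[0.0, 0.004, 0.0], [-0.004, 0.001, 0.011]]] [ 0.109 -0.184  2.214 -0.509  0.559  2.361]
```

Gripped exactly where planned. Swinging.

Emit:
arm_command:
  rows:
    - [[0.057,0,-0.056],[0,0,0]]
    - [[0.119,0,-0.108],[0,-0.127,0]]
    - [[0.186,0,-0.153],[0,-0.255,0]]
    - [[0.257,0,-0.191],[0,-0.382,0]]
    - [[0.331,0,-0.222],[0,-0.509,0]]

```text
t: 22.65
eef_pos: [0.5135, 0.023, 0.1162]
eef_rot: [[0.918, -0.318, 0.236], [-0.307, -0.948, -0.083], [0.25, 0.004, -0.968]]
ft_force: [2.4, -3.2, -5.9]
grip_width: 0.243
finger_force: 63.5
```

Emit:
arm_command:
  rows:
    - [[0.062,0,-0.052],[0,-0.127,0]]
    - [[0.128,0,-0.097],[0,-0.255,0]]
    - [[0.199,0,-0.135],[0,-0.382,0]]

```text
t: 22.95
eef_pos: [0.5431, 0.0125, 0.1531]
eef_rot: [[0.947, -0.318, -0.048], [-0.318, -0.948, 0.01], [-0.049, 0.005, -0.999]]
ft_force: [-4.1, -1.7, -0.1]
grip_width: 0.242
finger_force: 63.9
```

Emit:
arm_command:
  rows:
    - [[0.062,0,-0.052],[0,-0.127,0]]
    - [[0.128,0,-0.097],[0,-0.255,0]]
    - [[0.199,0,-0.135],[0,-0.382,0]]

```text
t: 23.25
eef_pos: [0.5824, -0.0015, 0.1795]
eef_rot: [[0.891, -0.319, -0.325], [-0.302, -0.948, 0.102], [-0.34, 0.007, -0.94]]
ft_force: [-5.3, -3.7, 3.7]
grip_width: 0.245
finger_force: 64.1
```

```bash
python3 - <<'E'
from h import *
print(rows(here(),[A(1.1)]),np.round(manip.read_state()["joint_positions"],3))
E
```

```text
[[[0.004, -0.001, 0.007], [0.011, 0.009, 0.006]]] [-0.131  0.411  1.152  0.063  1.92   1.777]
```

Emit:
arm_command:
  rows:
    - [[0.062,0,-0.052],[0,-0.127,0]]
    - [[0.128,0,-0.097],[0,-0.255,0]]
    - [[0.199,0,-0.135],[0,-0.382,0]]

```text
t: 23.55
eef_pos: [0.6268, -0.0173, 0.1924]
eef_rot: [[0.755, -0.32, -0.572], [-0.26, -0.947, 0.187], [-0.602, 0.007, -0.798]]
ft_force: [-3.2, -6.3, 5.9]
grip_width: 0.245
finger_force: 64.2
```

```bash
python3 - <<'E'
from h import *
print(rows(here(),[A(1.4)]),np.round(manip.read_state()["joint_positions"],3))
E
```

```text
[[[0.005, -0.003, 0.009], [0.013, 0.008, 0.001]]] [-0.163  0.721  0.757  0.123  2.301  1.788]
```

Emit:
arm_command:
  rows:
    - [[0.062,0,-0.052],[0,-0.127,0]]
    - [[0.129,0,-0.096],[0,-0.178,0]]

```text
t: 23.75
eef_pos: [0.6572, -0.0282, 0.1918]
eef_rot: [[0.667, -0.32, -0.673], [-0.231, -0.947, 0.222], [-0.709, 0.008, -0.706]]
ft_force: [-5.3, -8.2, 3.8]
grip_width: 0.247
finger_force: 64.8
```

```bash
python3 - <<'E'
from h import *
print(rows(here(),[A(1.6)]),np.round(manip.read_state()["joint_positions"],3))
for r in rows(A(1.6),[A(t) for t in (1.65,1.7,1.8,1.9)]):print(r)
E
```

```text
[[[0.004, -0.005, 0.007], [0.013, 0.01, -0.002]]] [-0.176  0.919  0.487  0.171  2.511  1.821]
[[0.032, 0.0, -0.024], [0.0, 0.0, 0.0]]
[[0.066, 0.0, -0.046], [0.0, 0.0, 0.0]]
[[0.136, 0.0, -0.086], [0.0, 0.0, 0.0]]
[[0.209, -0.0, -0.118], [0.0, 0.0, 0.0]]
```

Emit:
arm_command:
  rows:
    - [[0.066,0,-0.046],[0,0,0]]
    - [[0.136,0,-0.086],[0,0.03,0]]
    - [[0.209,0,-0.118],[0,0.08,0]]
    - [[0.209,0,-0.118],[0,0.1,0]]

```text
t: 24.15
eef_pos: [0.7012, -0.0439, 0.1734]
eef_rot: [[0.717, -0.323, -0.618], [-0.252, -0.946, 0.203], [-0.65, 0.01, -0.76]]
ft_force: [-6.4, -9.8, -5.6]
grip_width: 0.238
finger_force: 67.4
```

```bash
python3 - <<'E'
from h import *
print(rows(here(),[A(1.9)]),np.round(manip.read_state()["joint_positions"],3))
E
```

```text
[[[-0.017, -0.007, -0.013], [0.012, -0.092, -0.006]]] [-0.182  1.031  0.297  0.149  2.511  1.811]
```

The knob is held at about 1.9 rad. I'm opening the jaws and retreating up and toward the robot.

Emit:
arm_command:
  rows:
    - [[0,0,0],[0,0,0]]
    - [[0,0,0],[0,0,0]]
    - [[0,0,0],[0,0,0]]
    - [[0,0,0],[0,0,0]]
    - [[0,0,0],[0,0,0]]
  jaw: 1

```text
t: 24.65
eef_pos: [0.7019, -0.0393, 0.1775]
eef_rot: [[0.724, -0.317, -0.613], [-0.245, -0.948, 0.202], [-0.645, 0.004, -0.764]]
ft_force: [0.4, 0.2, -0.4]
grip_width: 1.0
finger_force: 0.0
```

```bash
python3 - <<'E'
from h import *
u=(here()[0]-H)@EX*1e3;z=(here()[0]-H)[2]*1e3;print(u,z)
ey=-R0[:,1]
a=pose(u-25,z+30,-.6);b=pose(u-70,z+70,-.3);c=pose(-100,230,0)
print(rows(here(),[a,b,c]),rows(b,[c,(c[0]-.045*ey,c[1])]))
s=Cam("side");
X=H-.071*EX-.039*ey+[0,0,.014];p=s.px(X+.018*EX).astype(int);print(s.img[p[1],p[0]])
E
```

```text
61.45855295585321 147.48242483943426
[[[-0.192, 0.015, -0.034], [0.011, 0.129, 0.006]], [[-0.493, 0.014, -0.041], [0.01, 0.511, 0.008]], [[-0.883, 0.01, 0.206], [0.009, 0.893, 0.01]]] [[[-0.455, 0.0, 0.075], [0.0, 0.382, 0.0]], [[-0.455, 0.225, 0.075], [0.0, 0.382, 0.0]]]
[36 37 37]
```

Emit:
arm_command:
  rows:
    - [[-0.1,0,-0.02],[0,0.06,0]]
    - [[-0.192,0,-0.034],[0,0.129,0]]
    - [[-0.34,0,-0.04],[0,0.3,0]]
    - [[-0.493,0,-0.041],[0,0.48,0]]
    - [[-0.493,0,-0.041],[0,0.51,0]]

```text
t: 25.2
eef_pos: [0.6309, -0.0149, 0.2549]
eef_rot: [[0.908, -0.316, -0.275], [-0.303, -0.949, 0.089], [-0.289, 0.002, -0.957]]
ft_force: [-0.1, 0.4, 2.0]
grip_width: 0.999
finger_force: 0.0
```

Emit:
arm_command:
  rows:
    - [[-0.2,0.07,0.03],[0,0.18,0]]
    - [[-0.4,0.15,0.06],[0,0.36,0]]
    - [[-0.455,0.225,0.075],[0,0.382,0]]
    - [[-0.455,0.225,0.075],[0,0.382,0]]

```text
t: 25.6
eef_pos: [0.5316, -0.0308, 0.2613]
eef_rot: [[0.948, -0.319, -0.002], [-0.319, -0.948, -0.004], [-0.0, 0.004, -1.0]]
ft_force: [0.5, -0.8, -0.3]
grip_width: 0.999
finger_force: 0.0
```

```bash
python3 - <<'E'
from h import *
print(here())
w=Cam("wrist");s=Cam("side");ey=-R0[:,1]
a=cv2.resize(s.img[170:320,230:380],(300,300));b=cv2.resize(w.img,(500,375))
cv2.imwrite("pics/r2.png",np.hstack([np.vstack([a,np.zeros((75,300,3),np.uint8)]),b])[...,::-1])
np.save("w.npy",w.img);print(w.px(H-.071*EX-.039*ey+[0,0,.014]),w.px(H-.071*EX+.039*ey+[0,0,.014]))
E
```

```text
(array([ 0.53155197, -0.03082924,  0.26126327]), array([[ 9.47895537e-01, -3.18577658e-01, -1.52545915e-03],
       [-3.18581264e-01, -9.47887108e-01, -4.00117220e-03],
       [-1.71278993e-04,  4.27867597e-03, -9.99990832e-01]]))
[311.05089511 177.53703454] [220.89032759 176.88759289]
```

View pics/r2.png

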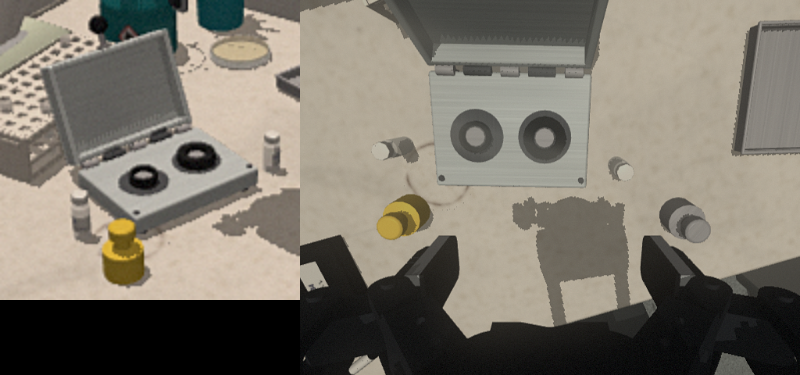

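The lid stands open on its own. On the base, the large ring is on the right (pin_b), at about (314,174) in full wrist pixels. The small ring is on the left at (224,174), inside an equally wide dark recess. The side view confirms that the right one is bigger. Next I'll measure the ring precisely.

```bash
python3 - <<'E'
from h import *
np.set_printoptions(precision=4,suppress=True)
w=Cam("wrist");s=Cam("side");ey=-R0[:,1];B=H-.071*EX-.039*ey;print("pred",B)
def pin(c,n,z=.014):
    out=[]
    for sg in(-1,1):
        p=c.px(H-.071*EX+sg*.039*ey+[0,0,z]);x,y=p.astype(int)
        g=cv2.cvtColor(c.img,cv2.COLOR_RGB2GRAY);r=40 if n=="w" else 16
        for th in(60,85,110):
            m=(g[y-r:y+r,x-r:x+r]<th).astype(np.uint8);k,l,st,ce=cv2.connectedComponentsWithStats(m)
            i=1+np.argmax(st[1:,4]);cs=cv2.findContours((l==i).astype(np.uint8),0,2)[0];e=cv2.fitEllipse(cv2.convexHull(max(cs,key=cv2.contourArea)))
            q=np.array(e[0])+[x-r,y-r];print(n,sg,th,q,e[1],p,c.at(q,.044)-B*(sg==-1))
            if th==85:out.append(q)
    return out
a=pin(w,"w");b=pin(s,"s")
print(tri([w,s],[a[0],b[0]]))
print(rows(here(),[(B+[0,0,.05],R0)]))
E
```

```text
pred [ 0.5629 -0.0359  0.03  ]
w -1 60 [317.2747 170.6248] (32.78662872314453, 52.32329177856445) [312.5586 181.5864] [ 0.0076 -0.0069  0.014 ]
w -1 85 [314.9842 176.698 ] (61.453243255615234, 64.946044921875) [312.5586 181.5864] [ 0.0033 -0.0033  0.014 ]
w -1 110 [314.2552 178.6652] (67.00137329101562, 67.08224487304688) [312.5586 181.5864] [ 0.0019 -0.0022  0.014 ]Traceback (most recent call last):
  File "<stdin>", line 15, in <module>
  File "<stdin>", line 11, in pin
    return _wrapfunc(a, 'argmax', axis=axis, out=out, **kwds)
    return bound(*args, **kwds)
ValueError: attempt to get argmax of an empty sequence
```

```bash
python3 - <<'E'
from h import *
print(rows(here(),[((.5635,-.0365,.13),R0)]))
E
```

```text
[[[0.139, -0.02, 0.651], [0.004, 0.001, 0.011]]]
```

Emit:
arm_command:
  rows:
    - [[0.14,-0.02,0.15],[0,0,0.01]]
    - [[0.14,-0.02,0.35],[0,0,0.01]]
    - [[0.14,-0.02,0.55],[0,0,0.01]]
    - [[0.14,-0.02,0.65],[0,0,0.01]]
    - [[0.14,-0.02,0.65],[0,0,0.01]]
  jaw: 0.5

```text
t: 26.3
eef_pos: [0.5608, -0.036, 0.1244]
eef_rot: [[0.945, -0.325, -0.013], [-0.325, -0.946, -0.001], [-0.012, 0.005, -1.0]]
ft_force: [-0.9, 0.7, 0.2]
grip_width: 0.748
finger_force: 0.0
```

```bash
python3 - <<'E'
from h import *
np.set_printoptions(precision=4,suppress=True)
old=np.load("w.npy")
w=Cam("wrist");g=cv2.cvtColor(w.img,cv2.COLOR_RGB2GRAY);p=w.px([.5635,-.0365,.044]);print(p,here()[0])
x,y=p.astype(int);r=75
v=g[max(0,y-r):y+r,x-r:x+r]
print(v[::10,::7].astype(int)[:, :])
c=cv2.HoughCircles(cv2.GaussianBlur(v,(3,3),0),cv2.HOUGH_GRADIENT,1,30,param1=80,param2=15,minRadius=12,maxRadius=60);print(c[0][:6]+[x-r,max(0,y-r),0])
E
```

```text
[315.9036 253.4026] [ 0.5623 -0.0362  0.1274]
[[189 191 191 189 188 188 188 189 189 189 190 192 191 191 193 194 191 193
  194 194 194 193]
 [188 188 187 191 188 189 187 187 188 187 187 190 190 192 190 194 193 195
  195 195 196 195]
 [184 187 185 184 185 185 184 185 185 105 111 110 111 110 177 187 189 191
  191 192 195 193]
 [188 189 190 189 187 187 148 109 109 106  95  83  94 107 109 108 123 186
  193 190 191 191]
 [190 192 191 191 191  94  96  69  70  74  77  76  77  79  81  79 108 104
  191 191 193 194]
 [188 189 191 189 145  91  54  60  56  59  61  61  63  65  65  70  69 100
   98 188 188 186]
 [189 191 194 189  86  88  59  54  53 115 156 157 156 110  57  58  61  96
   95 187 190 190]
 [189 193 190 193  87  44  51  54  65 161 160 158 162 159  81  51  51  53
   91 188 191 190]
 [193 191 189 191  82  65  49  49  38 157 156 156 155 152  42  45  50  50
   83 184 182 183]
 [184 185 187 185 142  57  48  49  47  37  54 153  59  31  39  49  44  60
  190 186 184 113]
 [115 191 192 117 116 119  57  49  47  44  47  38  36  38  38  39  57 117
  119 117 116 117]
 [117 115 114 115 117 115 114 101  45  39  39  38  39  39  42  79 114 114
  118 116 117 115]
 [115 116 116 115 115 114 114 113 114 114 115 115 116 114 115 114 114 113
  114 113 115 112]
 [116 113 117 115 117 116 115 114 118 115 114 115 118 116 115 116 114 117
  118 116 118 117]
 [113 113 112 112 112 113 113 112 111 112 108 112 109 111 113 111 112 111
  109 110 112 112]]
[[318.5 244.5  51.3]]
```

The ring outline is about 83 px wide for 48 mm, so it is 0.22–0.23 m from the lens. That is consistent with a top near 0.04. The centre is about 2 mm to tool +y of the prediction. Descending.

```bash
python3 - <<'E'
from h import *
print(rows(here(),[((.563,-.038,.058),R0),((.563,-.038,.051),R0)]))
E
```

```text
[[[0.009, 0.005, 0.347], [0.006, 0.008, 0.001]], [[0.009, 0.005, 0.382], [0.006, 0.008, 0.001]]]
```

Emit:
arm_command:
  rows:
    - [[0.005,0.007,0.15],[0,0,0]]
    - [[0.005,0.007,0.28],[0,0,0]]
    - [[0.005,0.007,0.35],[0,0,0]]
    - [[0.005,0.007,0.37],[0,0,0]]
    - [[0.005,0.007,0.37],[0,0,0]]

```text
t: 26.85
eef_pos: [0.5633, -0.0384, 0.0568]
eef_rot: [[0.946, -0.325, -0.001], [-0.325, -0.946, -0.003], [-0.0, 0.004, -1.0]]
ft_force: [-0.5, 0.2, 0.2]
grip_width: 0.749
finger_force: 0.0
```

Emit:
arm_command:
  rows:
    - [[0,0,0],[0,0,0]]

```text
t: 26.95
eef_pos: [0.5638, -0.0385, 0.0579]
eef_rot: [[0.946, -0.325, 0.001], [-0.325, -0.946, -0.004], [0.002, 0.003, -1.0]]
ft_force: [0.1, -0.9, 0.2]
grip_width: 0.749
finger_force: 0.0
```

```bash
python3 - <<'E'
from h import *
print(rows(here(),[((.563,-.038,.051),R0)]))
E
```

```text
[[[-0.005, -0.001, 0.035], [0.004, -0.002, 0.001]]]
```

Lowering to 0.051 and closing.

Emit:
arm_command:
  rows:
    - [[-0.003,0,0.02],[0,0,0]]
    - [[-0.003,0,0.033],[0,0,0]]
    - [[-0.003,0,0.033],[0,0,0]]

```text
t: 27.25
eef_pos: [0.5615, -0.038, 0.0493]
eef_rot: [[0.946, -0.325, -0.003], [-0.326, -0.946, -0.003], [-0.002, 0.004, -1.0]]
ft_force: [-0.2, 0.2, -0.1]
grip_width: 0.754
finger_force: 0.0
```

Emit:
arm_command:
  rows:
    - [[0,0,0],[0,0,0]]
    - [[0,0,0],[0,0,0]]
    - [[0,0,0],[0,0,0]]
    - [[0,0,0],[0,0,0]]
  jaw: -1

```text
t: 27.65
eef_pos: [0.5622, -0.0372, 0.0505]
eef_rot: [[0.946, -0.325, -0.001], [-0.325, -0.946, -0.002], [-0.001, 0.002, -1.0]]
ft_force: [-1.2, 3.2, 4.9]
grip_width: 0.533
finger_force: 60.6
```

Width is about 48 mm, so this is the large ring. I'm lifting straight up and carrying it to the tray.

Emit:
arm_command:
  rows:
    - [[0,0,-0.05],[0,0,0]]
    - [[0,0,-0.15],[0,0,0]]
    - [[0,0,-0.35],[0,0,0]]
    - [[0,0,-0.55],[0,0,0]]
    - [[0,0,-0.55],[0,0,0]]

```text
t: 28.15
eef_pos: [0.5656, -0.0391, 0.1673]
eef_rot: [[0.945, -0.326, 0.011], [-0.326, -0.945, -0.007], [0.013, 0.003, -1.0]]
ft_force: [0.4, 1.3, 0.8]
grip_width: 0.533
finger_force: 62.0
```

```bash
python3 - <<'E'
from h import *
print(rows(here(),[((.523,-.329,.16),R0)]),here()[0],manip.read_state()["grip_width"])
E
```

```text
[[[0.27, 1.44, 0.045], [0.004, -0.016, 0.0]]] [ 0.56563134 -0.03912637  0.16732517] 0.5328771879619915
```

Emit:
arm_command:
  rows:
    - [[0.05,0.2,0],[0,0,0]]
    - [[0.09,0.45,0],[0,0,0]]
    - [[0.14,0.7,0],[0,0,0]]
    - [[0.17,0.9,0],[0,0,0]]
    - [[0.19,1,0],[0,0,0]]

```text
t: 28.65
eef_pos: [0.5312, -0.2433, 0.1595]
eef_rot: [[0.944, -0.329, -0.005], [-0.329, -0.944, -0.005], [-0.003, 0.007, -1.0]]
ft_force: [-0.1, 0.2, -1.1]
grip_width: 0.535
finger_force: 62.0
```

Emit:
arm_command:
  rows:
    - [[0.04,0.22,0],[0,0,0]]
    - [[0.08,0.43,0],[0,0,0]]
    - [[0.08,0.43,0.15],[0,0,0]]
    - [[0.08,0.43,0.3],[0,0,0]]
    - [[0.08,0.43,0.4],[0,0,0]]

```text
t: 29.15
eef_pos: [0.5178, -0.3264, 0.0773]
eef_rot: [[0.945, -0.327, -0.007], [-0.327, -0.945, -0.002], [-0.006, 0.004, -1.0]]
ft_force: [-0.8, 0.1, -1.1]
grip_width: 0.531
finger_force: 62.0
```

```bash
python3 - <<'E'
from h import *
print(rows(here(),[((.523,-.329,.035),R0)]),here()[0],manip.read_state()["grip_width"])
E
```

```text
[[[0.03, 0.003, 0.211], [0.005, 0.008, -0.001]]] [ 0.51783976 -0.32636352  0.07730985] 0.5314991957194986
```

Emit:
arm_command:
  rows:
    - [[0.015,0.01,0.1],[0,0,0]]
    - [[0.015,0.01,0.19],[0,0,0]]
    - [[0.015,0.01,0.21],[0,0,0]]
    - [[0.015,0.01,0.21],[0,0,0]]
    - [[0.015,0.01,0.21],[0,0,0]]

```text
t: 29.65
eef_pos: [0.5222, -0.3295, 0.0394]
eef_rot: [[0.946, -0.325, -0.002], [-0.325, -0.946, -0.005], [-0.0, 0.005, -1.0]]
ft_force: [0.2, 0.7, 0.1]
grip_width: 0.534
finger_force: 62.0
```

Emit:
arm_command:
  rows:
    - [[0,0,0.015],[0,0,0]]
    - [[0,0,0.03],[0,0,0]]
    - [[0,0,0.04],[0,0,0]]
    - [[0,0,0.04],[0,0,0]]

```text
t: 30.05
eef_pos: [0.522, -0.3291, 0.0307]
eef_rot: [[0.946, -0.325, -0.002], [-0.325, -0.946, -0.004], [-0.001, 0.004, -1.0]]
ft_force: [0.5, -0.0, 0.3]
grip_width: 0.536
finger_force: 62.1
```

Emit:
arm_command:
  rows:
    - [[0,0,0.004],[0,0,0]]
    - [[0,0,0.006],[0,0,0]]
    - [[0,0,0.006],[0,0,0]]

```text
t: 30.35
eef_pos: [0.522, -0.3292, 0.0306]
eef_rot: [[0.946, -0.325, -0.002], [-0.325, -0.946, -0.004], [-0.001, 0.004, -1.0]]
ft_force: [-1.3, 1.8, 4.5]
grip_width: 0.53
finger_force: 62.6
```

The ring has touched the tray floor. I'm releasing and rising.

Emit:
arm_command:
  rows:
    - [[0,0,0],[0,0,0]]
    - [[0,0,0],[0,0,0]]
    - [[0,0,0],[0,0,0]]
    - [[0,0,0],[0,0,0]]
  jaw: 0.5

```text
t: 30.75
eef_pos: [0.5217, -0.329, 0.0289]
eef_rot: [[0.946, -0.326, -0.003], [-0.326, -0.946, -0.003], [-0.002, 0.004, -1.0]]
ft_force: [0.2, 0.2, 1.4]
grip_width: 0.75
finger_force: 0.0
```

Emit:
arm_command:
  rows:
    - [[0,0,-0.2],[0,0,0]]
    - [[0,0,-0.45],[0,0,0]]
    - [[-0.1,0,-0.7],[0,0,0]]
    - [[-0.3,0,-0.9],[0,0,0]]
    - [[-0.4,0,-1],[0,0,0]]

```text
t: 31.25
eef_pos: [0.4462, -0.3023, 0.2326]
eef_rot: [[0.946, -0.325, 0.0], [-0.325, -0.946, -0.006], [0.002, 0.005, -1.0]]
ft_force: [0.7, 0.0, 0.2]
grip_width: 0.748
finger_force: 0.0
```

Emit:
arm_command:
  rows:
    - [[-0.2,0.2,0],[0,0,0]]
    - [[-0.4,0.4,0],[0,0,0]]
    - [[-0.5,0.4,0],[0,0,0]]

```text
t: 31.55
eef_pos: [0.3237, -0.347, 0.2301]
eef_rot: [[0.945, -0.328, -0.003], [-0.328, -0.945, -0.005], [-0.001, 0.006, -1.0]]
ft_force: [0.1, -0.0, -1.1]
grip_width: 0.751
finger_force: 0.0
```

```bash
python3 - <<'E'
from h import *
s=Cam("side");t=Cam("top")
a=cv2.resize(s.img[150:410,220:460],(369,400));b=cv2.resize(t.img[180:335,190:480],(431,230));b=np.vstack([b,np.zeros((170,431,3),np.uint8)])
cv2.imwrite("pics/fin.png",np.hstack([a,b])[...,::-1]);print(here()[0])
E
```

```text
[ 0.32314221 -0.34578899  0.23013755]
```

View pics/fin.png

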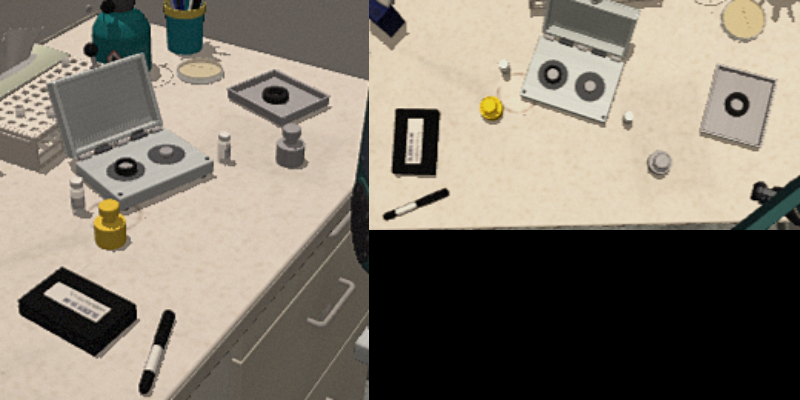

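The final picture shows:
- The lid is open.
- The small ring is on its pin at (125,167) in the side crop, and pin_b is bare.
- The large ring lies flat in the tray at (275,95).
- The steel weight stands upright at (290,147).
- The bystanders haven't moved.

Handing in.

```bash
python3 -c "
from cell import manip
print(manip.hand_in())"
```

```text
the job is handed in; nothing more can be done
None
```

I handed the job in at about 31.6 s: the steel weight is upright on the bare worktop, the lid stays open, the large ring lies flat in the tray and the small ring is still on its pin. The lid slipped from the gripper and fell shut three times before it stayed open, with no visible disturbance to the bench, and the hand-in returned no verdict.

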